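Pack the travelling repair case and hinge its cover back on

ROBOT

A 6-joint arm with a two-finger parallel gripper is mounted at the origin on the work surface. World frame = base frame: x ahead of the robot, y to its left, z up, the work surface at z = 0. Lengths are in m, angles in rad, forces in N, time in s.
With the tool pointing down it reaches from about 0.25 to 0.85 m from the base axis. Payload 12.5 kg.
Tool frame: the origin (TCP) lies at the centre of the arm's flange, where the gripper is bolted on; the fingertips stand 186 mm ahead of it and the grasp point (between the pads) lies 167 mm ahead of it; z points along the fingers, y is the line along which they close (so a half turn about z gives the same grasp; the last joint's range is limited). The gripper opens to 93 mm and grips with 3 to 60 N. Pads are 15 mm wide; open, the fingers measure 128 mm over their backs; the gripper's body (75 mm by 188 mm) begins 65 mm behind the grasp point.
Start: joints at [-1.419, 0.351, 1.652, -0, 1.139, -0.085], TCP at [0.129, -0.535, 0.405] pointing down, gripper open.
Joint ranges: [-2.75, 2.75], [-0.79, 2.1], [0.01, 2.65], [-1.57, 4.71], [0.07, 3.14], [-2.87, 2.87]. Speed limits (rad/s): [2.22, 2.22, 2.79, 3.14, 3.14, 3.14].

INTERFACE

Orientations are given as [roll, pitch, yaw] about the fixed x, y, z axes, in that order (R = Rz(yaw) Ry(pitch) Rx(roll)).
In Python, from rig import arm gives the robot as it stands.
- The arm moves only by the tool send_rows, never from a script. Its argument "series" is a list of rows, each a list of 7 numbers: the shift along the tool's x, y, z in cm, then the turn, a rotation vector about the tool's x, y, z in rad, then the finger opening in cm, from 0 to 9.3. In form: [[tx, ty, tz, ax, ay, az, fingers], ...]. A call has 1 to 5 rows; each row is the pose to reach, as a shift and turn from the pose commanded when the call began, along the tool's axes at that moment; what a row does not reach only later rows make up. A row lasts 1/12 s, in which the tool goes at most 41.7 mm and 7.16 degrees, less where a joint would pass 70% of its speed; a pose out of reach is approached as far as the arm can. A call with a gripper value outside its range is refused whole. The fingers move at their own pace and stop on an object; the grip force is fixed at half the most. Time passes only in rows, so rows that repeat a pose let the fingers close. It gives the time, the measured TCP pose, the force, the opening and the grip force at its end, in the units of the state.
- arm.sense(): the state, without advancing time (a new reading comes with each control period).
- arm.snapshot(name): name is "scene" or "top"; returns (picture, depth): 480x640x3 uint8, red, green, blue; 480x640 float32, m along the optical axis (not along the pixel's ray), 0 where there is no reading.
- arm.camera_info(name): a dict with "fovy" (degrees; the focal length in pixels is half the picture's height over the tangent of half this angle, whatever the lens; pixels are square), "cx", "cy" (the principal point, pixels), "pose" (4x4, takes a point from camera to world coordinates). Camera axes: x right, y up, looking along -z (the intrinsics and any distortion apply to the point x, -y, -z); pixel columns grow to the right and rows downward; lengths in m; the calibration is good to about 2 mm. A picture is of the moment at which its call begins. camera_info takes no time and is no camera call.
- arm.sign_off(): hands the job in; it is judged then, once.
The state is a dict: "t": time; "q": joint angles; "joint_velocities": joint speeds; "joint_efforts": joint torques, N m; "position": TCP position; "orientation": TCP orientation; "wrist_force": force on the tool from outside, world axes, zero at the start; "torque": the same for the moment, N m; "grip_width": finger opening in m; "grip_force": force on a finger pad.
Only numpy, scipy, OpenCV 4.12 (cv2) and the standard library are available. Lean on these libraries where they do the work, as an engineer would, in place of code of your own. Each camera call takes 0.05 s, during which the arm holds its last target. There are 200 camera calls.

TASK

Pack the shoemaker's travelling case: stack all the tins of tacks lying on the bench squarely in one column on the felt in the middle of the case's tray, long sides along the tray's long sides, then set the loose cover on the tray so that the hinge knuckles mesh and slide the hinge pin fully home through all of them, right up to its collar. Last of all press the red latch lever on the front down until it snaps and stays down, and leave the shoes and the other things on the bench where they are.

Things in the scene. Friction and masses are not known exactly. Their poses are not given: they have to be found in the camera images.
- case: Open plywood base tray of a travelling case, fixed: outside 140 (its x) x 160 (its y) x 60 mm high, walls 6 mm, floor 8 mm, 128 x 148 mm inside. Origin: centre of its underside. The latch lever is on its front (-x side), the hinge on its back (+x side).
- case_in (a point): Centre of the tray's inner floor, 8 mm above the bench: the middle of a grey felt rectangle 70 (x) x 106 (y) mm that marks where the tin column stands.
- case_hinge (a point): Middle of the tray's hinge line, which runs along the case's y axis 83 mm behind its centre (+x), 60 mm up, level with the rim. Three steel knuckles (tubes, 20 mm outside, 12 mm bore, 20 mm long) are centred at y -48, 0 and +48 mm from it; the cover's two go in the 28 mm gaps.
- latch (a joint): Lever in the middle of the case's front, 56 mm long, 36 mm wide, pointing forward. 0 rad: raised 40 degrees (open); grows as it is pressed down; 0.75: level (shut). A spring lifts it; from 0.4 to 0.55 a ball detent resists (about 10 N at the pad in all), then it snaps down to 0.7 or more and is held there.
- latch_pad (a point): Middle of the top of the lever's red pad, the place to press, 45 mm from the lever's pivot line, which runs along the case's y, 78 mm in front of the case's centre and 38 mm up. Level and shut, the pad is 41 mm up.
- cover: Loose plywood cover, open below, 140 (x) x 160 (y) mm over its walls, 0.5 kg, standing upright. Origin: centre of its underside, the lower edge of flared steel skirts on its front and sides (178 mm over them) that slip 12 mm down outside the tray, 4 mm to spare at first, 1.3 mm at the end. Its top is 74 mm up.
- cover_grip (a point): Centre of the cover's black bar handle: 16 mm thick (x), 110 mm long (y), 14 mm tall, 100 mm above the cover's lower edge, 19 mm clear of its top. With the cover shut it lies over the tray's middle, 148 mm above the bench, with its axes along the case's.
- cover_hinge (a point): Middle of the cover's hinge line (along its y) at its back, 83 mm to +x of the handle's centre and 88 mm below it. Two knuckles like the tray's (20 mm outside, 12 mm bore, 20 mm long) are centred 24 mm either side. With the cover shut it coincides with case_hinge.
- pin_mid (a point): Point on the axis of the loose hinge pin (steel, 8 mm diameter, tapered tip, 200 mm long, 0.14 kg) that meets case_hinge when the pin is home. +x runs to the handle: tip at -64 mm, brass stop collar (20 mm diameter) at 59 to 65 mm, handle. May go in from either end. Lies level, axis 10 mm up.
- pin_grip (a point): Centre of the pin's red handle, 20 x 20 mm square and 36 mm long along the pin, 118 mm to +x of pin_mid.
- tin0_mid (a point): Centre of a closed flat tin of tacks with a red lid, 64 (x) x 100 (y) x 26 (z) mm, 0.2 kg; lies flat. Absent on some days.
- tin1_mid (a point): Centre of a closed flat tin of tacks with a blue lid, 64 (x) x 100 (y) x 26 (z) mm, 0.2 kg; lies flat. Absent on some days.
- tin2_mid (a point): Centre of a closed flat tin of tacks with a yellow lid, 64 (x) x 100 (y) x 26 (z) mm, 0.2 kg; lies flat. Absent on some days.
- tin3_mid (a point): Centre of a closed flat tin of tacks with a green lid, 64 (x) x 100 (y) x 26 (z) mm, 0.2 kg; lies flat. Absent on some days.
- shoe_l: Left black shoe, 280 mm long, 80 mm high, on the bench; not part of the job, leave it alone.
- tape: Roll of blue masking tape, 90 mm across, 24 mm high, lying flat, on the bench; not part of the job, leave it alone.
- hammer: Hammer, 220 mm long, lying flat, on the bench; not part of the job, leave it alone.
- glue: Amber glue jar, 68 mm across, 85 mm high, on the bench; not part of the job, leave it alone.
- brush: Shoe brush, 150 x 50 x 44 mm, on the bench; not part of the job, leave it alone.

How it is judged:
On the way, in this order (a step that is already met when the one before it is completed fails the run):
1. All the tins that are there stand in one column on the felt in the tray (horizontal distance between each of tin0_mid, tin1_mid, tin2_mid, tin3_mid and case_in below 0.012 m and angle between the y axis of each of tin0_mid, tin1_mid, tin2_mid, tin3_mid and the y axis of case, either way round below 0.18 rad and angle between each of tin0_mid, tin1_mid, tin2_mid, tin3_mid's own z axis and vertical below 0.08 rad and contact force between the fingers and tin0 below 0.5 N and contact force between the fingers and tin1 below 0.5 N and contact force between the fingers and tin2 below 0.5 N and contact force between the fingers and tin3 below 0.5 N), for 0.3 s.
2. The cover sits on the tray with its knuckles in line with the tray's (distance between cover_hinge and case_hinge below 0.006 m and angle between the y axis of cover_grip and the y axis of case, either way round below 0.04 rad and angle between cover_grip's own z axis and vertical below 0.04 rad), for 0.2 s.
3. The hinge pin is home through all the knuckles (all of step 2 and distance between pin_mid and case_hinge below 0.009 m and angle between the x axis of pin_mid and the y axis of case, either way round below 0.08 rad), for 0.2 s.
4. The latch lever is snapped down (value of joint latch above 0.66 rad), for 0.2 s.
At the end, for the whole second after the job is handed in: Each tin present is level, within 12 mm of the felt's middle and 10 degrees of square; the cover is down level (2 degrees), its hinge line within 6 mm of the tray's; the pin is through all knuckles, within 9 mm of home; the lever is held beyond 0.66 rad; all at rest (all of step 3 and horizontal distance between each of tin0_mid, tin1_mid, tin2_mid, tin3_mid and case_in below 0.012 m and angle between the y axis of each of tin0_mid, tin1_mid, tin2_mid, tin3_mid and the y axis of case, either way round below 0.18 rad and angle between each of tin0_mid, tin1_mid, tin2_mid, tin3_mid's own z axis and vertical below 0.08 rad and value of joint latch above 0.66 rad and linear speed of each of tin0, tin1, tin2, tin3, cover, pin below 0.02 m/s); the robot touches nothing.
It fails at once if A bystander (shoe, tape, hammer, glue jar or brush) is pushed more than 40 mm from its place (distance of any of shoe_l, tape, hammer, glue, brush from where it was at the start of the episode above 0.04 m).
Of tin0, tin1, tin2, tin3 only 3 to 4 are there at a start; the rules pass over those that are not, and their reading is None.
At some moment in a run one of cover, pin may be knocked a few centimetres aside while the robot is not near it.
It also fails if it takes over 208 s, if anything falls off the work surface, if the arm or the gripper's body presses on something with over 40 N, if the wrist force passes 120 N, or if a joint passes its speed limit or range.

## Working session

There is one attempt and no reset: what is moved stays moved. The work goes in short steps, Python scripts to look and compute and a tool call to move; the robot and the scene stay as the last step left them, time stands still between calls to the robot, and variables do not carry over. Pictures are saved under pics/ and viewed, at most 17 in all, crops included, and the job is handed in when it is done.

Besides the shell and the picture viewer there is one more tool, called after ">>>" as name([rows], argument=value, ...), one row to a line, values as JSON. send_rows: Moves the arm, as the interface text tells. Its arguments: {"type":"object","properties":{"series":{"type":"array","items":{"type":"array","items":{"type":"number"}}}},"required":["series"]}

```bash
ls; mkdir -p pics; cat > h.py <<'E'
import numpy as np, cv2
from rig import arm
def cloud(name):
    im,d=arm.snapshot(name); c=arm.camera_info(name)
    f=240/np.tan(np.radians(c['fovy'])/2)
    v,u=np.mgrid[0:480,0:640].astype(float)
    if any(k in c for k in('dist','distortion')): print(c)
    x=(u-c['cx'])/f; y=(v-c['cy'])/f
    p=np.stack([x*d,-y*d,-d],-1); T=np.array(c['pose'])
    return im,d,p@T[:3,:3].T+T[:3,3]
E
python3 - <<'E'
from h import *
for n in('scene','top'):
    print(arm.camera_info(n)); im,d,P=cloud(n); cv2.imwrite(f'pics/{n}0.png',im[...,::-1]); np.savez(f'{n}0.npz',im=im,d=d,P=P)
print(arm.sense())
E
```

```text
pics
{'fovy': 43.22120923382556, 'cx': 321.9199636385416, 'cy': 238.83844595943333, 'pose': array([[-0.6604852 , -0.63702631,  0.39743777,  1.17709767],
       [ 0.7508102 , -0.55570543,  0.35703715,  0.5807951 ],
       [-0.00658373,  0.53421809,  0.84532106,  1.32223736],
       [ 0.        ,  0.        ,  0.        ,  1.        ]])}
{'fovy': 47.11178963780581, 'cx': 310.3805097540198, 'cy': 246.02487007800497, 'pose': array([[ 7.16857496e-02,  9.74904933e-01, -2.10764145e-01,
         2.73365251e-01],
       [-9.97426251e-01,  6.97654221e-02, -1.65426350e-02,
         3.78573974e-02],
       [-1.42344692e-03,  2.11407562e-01,  9.77396959e-01,
         1.52795986e+00],
       [ 0.00000000e+00,  0.00000000e+00,  0.00000000e+00,
         1.00000000e+00]])}
{'t': 0.1, 'q': array([-1.41859793e+00,  3.51146821e-01,  1.65235291e+00, -3.17738925e-05,
        1.13910318e+00, -8.45822376e-02]), 'joint_velocities': array([ 0.00118553, -0.0004639 , -0.00437178, -0.00115259,  0.0006579 ,
       -0.00098122]), 'joint_efforts': array([ 6.58896224e-04, -4.98026240e+01, -2.85703790e+01,  6.99681602e-02,
        2.38686008e-02, -4.44293289e-05]), 'position': array([ 0.12902935, -0.53452705,  0.40427736]), 'orientation': array([-3.14058357e+00, -5.66054837e-05,  2.36793911e-01]), 'wrist_force': array([-0.63228041, -0.33826008,  0.08681804]), 'torque': array([-0.04144267, -0.01137881, -0.02609637]), 'grip_force': 0.0, 'grip_width': 0.09278605184766177}
```

View pics/top0.png

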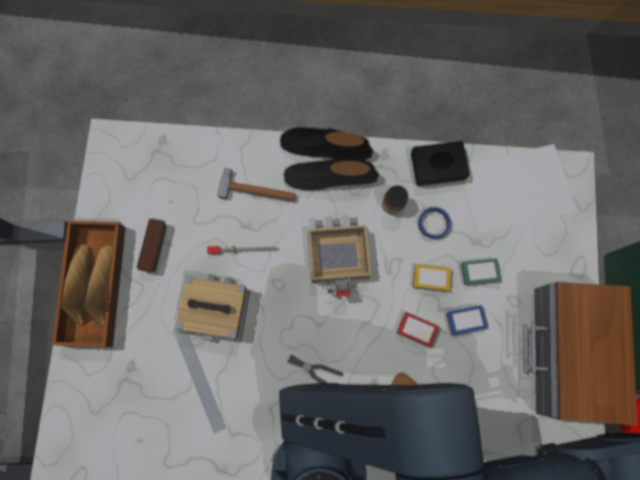

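View pics/scene0.png

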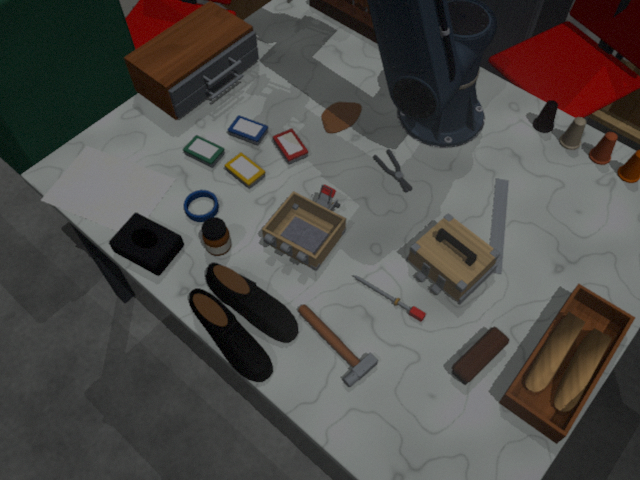

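The pictures show four tins (top view: red 418,329; blue 467,319; yellow 432,277; green 481,271). The case is at (340,253) with its latch toward the robot, the cover is at (212,306), and the pin is at (243,249) with its handle on the left (+y).

```bash
cat > meas.py <<'E'
from h import *
def rect(xy):
    (c,s,a)=cv2.minAreaRect((xy*1000).astype(np.float32)); 
    return np.round(c,1),np.round(s,1),round(a,1)
def reg(P,box,z0,z1):
    x0,x1,y0,y1=box
    return (P[...,0]>x0)&(P[...,0]<x1)&(P[...,1]>y0)&(P[...,1]<y1)&(P[...,2]>z0)&(P[...,2]<z1)
def at(P,u,v): return np.round(P[v,u],3)
E
python3 - <<'E'
from meas import *
t=np.load('top0.npz'); P=t['P']; im=t['im']
for n,u,v in(('red',418,329),('blue',467,319),('yel',432,277),('grn',481,271),('case',338,255),('coverh',212,306),('pinh',215,250),('tip',277,249),('bench',300,420),('shoe',330,175),('glue',395,199),('tape',449,222)): print(n,at(P,u,v))
for n,u,v in(('red',418,329),('blue',467,319),('yel',432,277),('grn',481,271)):
    c=P[v,u]; m=reg(P,(c[0]-.08,c[0]+.08,c[1]-.08,c[1]+.08),.015,.04)
    k,l=cv2.connectedComponents(m.astype(np.uint8)); m=l==l[v,u]
    print(n,rect(P[m][:,:2]),P[m][:,2].mean().round(4),m.sum())
c=P[255,338]
m=reg(P,(c[0]-.1,c[0]+.12,c[1]-.12,c[1]+.12),.045,.075);print('case rim+hinge',rect(P[m][:,:2]),P[m][:,2].mean())
g=P[306,212]
m=reg(P,(g[0]-.12,g[0]+.12,g[1]-.12,g[1]+.12),.065,.085);print('cover top',rect(P[m][:,:2]),P[m][:,2].mean())
m=reg(P,(g[0]-.12,g[0]+.12,g[1]-.12,g[1]+.12),.092,.125);print('handle',rect(P[m][:,:2]),P[m][:,2].mean())
h=P[250,215]
m=reg(P,(h[0]-.06,h[0]+.06,h[1]-.05,h[1]+.05),.008,.04)&(im[...,0]>1.6*im[...,1]);print('pinhandle',rect(P[m][:,:2]),P[m][:,2].mean())
m=reg(P,(h[0]-.06,h[0]+.06,h[1]-.22,h[1]+.05),.006,.04);print('pin',rect(P[m][:,:2]),P[m][:,2].mean())
x=P[150:200,270:390]
E
```

```text
red [ 0.39  -0.244  0.021]
blue [ 0.426 -0.375  0.024]
yel [ 0.534 -0.277  0.028]
grn [ 0.559 -0.41   0.034]
case [ 0.58  -0.016  0.013]
coverh [0.404 0.304 0.107]
pinh [0.568 0.329 0.022]
tip [ 0.588  0.158 -0.001]
bench [0.17  0.052 0.438]
shoe [0.793 0.023 0.072]
glue [ 0.732 -0.159  0.084]
tape [ 0.696 -0.322  0.021]
red (array([ 387.4, -243.6]), array([101.5,  64.6]), 70.7) 0.0245 885
blue (array([ 423.6, -375.4]), array([ 63.8, 101.1]), 15.2) 0.0244 874
yel (array([ 532.7, -278.5]), array([102.,  65.]), 88.2) 0.0245 836
grn (array([ 560.1, -413.1]), array([ 64.5, 101.6]), 10.9) 0.0244 831
case rim+hinge (array([574.9, -16.6]), array([191.8, 160.3]), 9.2) 0.05781798486486722
cover top (array([403.7, 315.1]), array([163.6, 142.9]), 85.2) 0.07290817604659368
handle (array([403.4, 313.9]), array([109.1,  20.6]), 84.9) 0.10455196437015626
pinhandle (array([568.3, 333.4]), array([19. , 32.7]), 4.1) 0.01865664299313059
pin (array([568.6, 247. ]), array([259.1, 118.1]), 89.3) 0.01323184777064021
```

```bash
python3 - <<'E'
from h import *
im=cv2.imread('pics/top0.png')[200:370,150:510]; cv2.imwrite('pics/crop0.png',cv2.resize(im,(800,378),interpolation=cv2.INTER_CUBIC))
E
```

```text
(no output)
```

View pics/crop0.png

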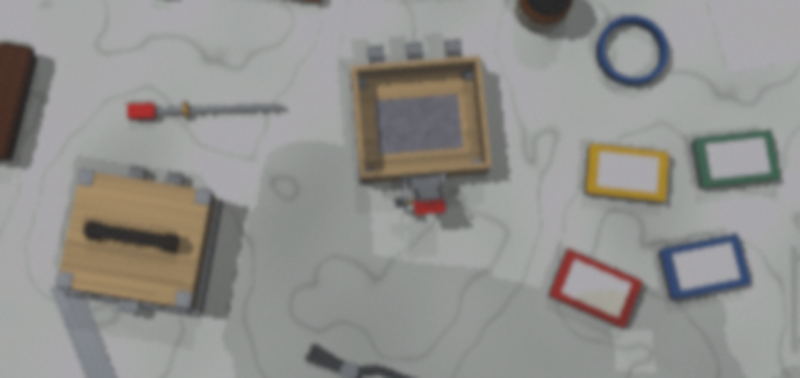

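```bash
cat >> meas.py <<'E'
def rect2(xy):
    "centre mm, (long,short), yaw of short axis (object x) in (-90,90] deg"
    c,(w,h),a=cv2.minAreaRect((xy*1000).astype(np.float32))
    if w>h: a+=90
    a=(a+90)%180-90
    return np.round([*c,max(w,h),min(w,h),a],1)
def loc(P,c,a):
    a=np.radians(a); d=P[...,:2]-c
    return d[...,0]*np.cos(a)+d[...,1]*np.sin(a), -d[...,0]*np.sin(a)+d[...,1]*np.cos(a)
E
python3 - <<'E'
from meas import *
for cam in('top','scene'):
    t=np.load(cam+'0.npz'); P=t['P']; im=t['im'].astype(float); z=P[...,2]
    print(cam)
    for n,c in(('red',(.387,-.244)),('blue',(.424,-.375)),('yel',(.533,-.2785)),('grn',(.560,-.413))):
        m=reg(P,(c[0]-.065,c[0]+.065,c[1]-.065,c[1]+.065),.014,.035)
        k,l,s,_=cv2.connectedComponentsWithStats(m.astype(np.uint8)); m=l==1+np.argmax(s[1:,4])
        print(n,rect2(P[m][:,:2]))
    C=np.array([.575,-.0166])
    X,Y=loc(P,C,9.2)
    m=(abs(X)<.1)&(abs(Y)<.095)&(z>.046)&(z<.068)
    for k in(-.03,0,.03):   # edges by slices
        s=m&(abs(Y-k*1.8)<.012); print(' slice Y',k*1.8,'x range',np.round([X[s].min(),X[s].max()],4))
    for k in(-.05,-.03,-.01,.01,.03,.05):
        s=m&(abs(X-k)<.006); print(' slice X',k,'y range',np.round([Y[s].min(),Y[s].max()],4))
    f=(abs(X)<.06)&(abs(Y)<.07)&(z<.02)&(im.max(-1)-im.min(-1)<28)
    k,l,s,_=cv2.connectedComponentsWithStats(f.astype(np.uint8)); f=l==1+np.argmax(s[1:,4])
    print('felt',rect2(P[f][:,:2]),f.sum(),P[f].mean(0))
    kn=(X>.07)&(X<.11)&(abs(Y)<.09)&(z>.062)&(z<.08)
    k,l,s,_=cv2.connectedComponentsWithStats(kn.astype(np.uint8))
    for i in range(1,k):
        if s[i,4]>8: print('knuckle',P[l==i].mean(0).round(4),s[i,4])
    G=np.array([.4035,.314])
    X,Y=loc(P,G,-5); 
    for n,a,b in(('handle',.095,.125),('top',.065,.082)):
        m=(abs(X)<.09)&(abs(Y)<.1)&(z>a)&(z<b); print(n,rect2(P[m][:,:2]))
    h=np.array([.568,.333])
    m=reg(P,(.53,.61,.29,.37),.007,.04)&(im[...,0]>1.6*im[...,1]);print('pinh',rect2(P[m][:,:2]),P[m].mean(0).round(4))
    m=reg(P,(.54,.62,.15,.37),.006,.03); q=P[m]; v=cv2.fitLine(q[:,:2].astype(np.float32),cv2.DIST_HUBER,0,.002,.001).ravel(); print('pin line',v.round(4),np.degrees(np.arctan2(v[1],v[0])),q[:,1].min(),q[:,1].max())
E
```

```text
top
red [ 387.4 -243.6  101.5   64.6  -19.3]
blue [ 423.6 -375.4  101.1   63.8   15.2]
yel [ 532.7 -278.5  102.    65.    -1.8]
grn [ 560.1 -413.1  101.6   64.5   10.9]
 slice Y -0.054 x range [-0.068   0.0957]
 slice Y 0.0 x range [-0.0976  0.0956]
 slice Y 0.054 x range [-0.0665  0.0954]
 slice X -0.05 y range [-0.0794  0.0789]
 slice X -0.03 y range [-0.0793  0.0798]
 slice X -0.01 y range [-0.0785  0.08  ]
 slice X 0.01 y range [-0.08    0.0788]
 slice X 0.03 y range [-0.0801  0.0797]
 slice X 0.05 y range [-0.08    0.0781]
felt [580.7 -14.2 109.   73.9   8.1] 952 [ 0.57970727 -0.01401465  0.00740719]
knuckle [ 0.6596 -0.0041  0.0674] 41
knuckle [ 0.6677 -0.051   0.0677] 40
knuckle [0.6523 0.0438 0.0676] 43
handle [403.5 313.9 109.1  16.4  -4.9]
top [403.7 315.1 163.6 142.9  -4.8]
pinh [568.3 333.4  32.7  19.    4.1] [0.5687 0.3337 0.0187]
pin line [ 0.1132 -0.9936  0.5753  0.276 ] -83.49804 0.1544267700846402 0.36032798768628677
scene
red [ 390.6 -245.2  106.8   67.   -21.1]
blue [ 427.  -376.9  106.    70.9   15.3]
yel [ 5.368e+02 -2.791e+02  1.055e+02  6.870e+01 -1.000e-01]
grn [ 563.5 -415.   108.7   70.2   10.4]
 slice Y -0.054 x range [-0.0668  0.0982]
 slice Y 0.0 x range [-0.0989  0.0995]
 slice Y 0.054 x range [-0.0668  0.0994]
 slice X -0.05 y range [-0.0828  0.0806]
 slice X -0.03 y range [-0.0807  0.0815]
 slice X -0.01 y range [-0.0816  0.0808]
 slice X 0.01 y range [-0.0807  0.0798]
 slice X 0.03 y range [-0.0805  0.0803]
 slice X 0.05 y range [-0.082   0.0794]
felt [566.  -17.5 112.1 102.8   8.6] 1025 [ 0.57850388 -0.01326122  0.01137   ]
knuckle [ 0.6662 -0.0526  0.0682] 101
knuckle [ 0.6605 -0.0048  0.0685] 84
knuckle [0.6521 0.0408 0.0678] 93
handle [406.6 314.4 109.   22.1  -4.8]
top [405.7 314.4 163.9 148.1  -4.9]
pinh [571.5 335.2  34.7  21.8   5.4] [0.5737 0.3362 0.0207]
pin line [ 0.0835 -0.9965  0.581   0.2639] -85.21282 0.15140211336813936 0.3695096415574074
```

```bash
cat > plan.py <<'E'
import sys, json, numpy as np
from scipy.spatial.transform import Rotation as R
from rig import arm
G=.167
def pose(): s=arm.sense(); return np.array(s['position']),R.from_euler('xyz',s['orientation'])
def go(wps,p=None,r=None,step=.036,turn=6.5):
    """wps: (x,y,z of grasp point,yaw deg,fingers cm[,rows]); prints calls of <=5 rows, rounded, chained"""
    if p is None: p,r=pose()
    for w in wps:
        tp=np.array(w[:3])+[0,0,G]; tr=R.from_euler('xyz',[180,0,w[3]],degrees=True)
        s=w[5] if len(w)>5 else step
        while 1:
            d=r.inv().apply(tp-p)*100; a=(r.inv()*tr).as_rotvec()
            n=max(1,int(np.ceil(max(np.linalg.norm(d)/100/s,np.degrees(np.linalg.norm(a))/turn)-.02)))
            k=min(n,5); f=k/n
            d=np.round(d*f,2); a=np.round(a*f,3)
            rows=[[*np.round(d*i/k,2).tolist(),*np.round(a*i/k,3).tolist(),w[4]] for i in range(1,k+1)]
            while n<=5 and len(rows)<min(5,k+2) and len(rows)<5: rows.append(rows[-1])
            print(json.dumps(rows).replace(' ',''))
            p=p+r.apply(d/100); r=r*R.from_rotvec(a)
            if n<=5: break
        print('--')
    return p,r
E
python3 - <<'E'
from plan import *
go([(.5335,-.2785,.13,88.2,8.4),(.5335,-.2785,.023,88.2,8.4,.03)])
E
```

```text
[[3.24,-1.1,0.77,-0.0,-0.0,-0.093,8.4],[6.48,-2.2,1.54,-0.0,-0.0,-0.186,8.4],[9.71,-3.3,2.3,-0.0,-0.0,-0.279,8.4],[12.95,-4.4,3.07,-0.0,-0.0,-0.372,8.4],[16.19,-5.5,3.84,-0.0,-0.0,-0.465,8.4]]
[[3.39,0.47,0.77,-0.0,-0.0,-0.093,8.4],[6.77,0.94,1.54,-0.0,-0.0,-0.186,8.4],[10.16,1.41,2.3,-0.0,-0.0,-0.279,8.4],[13.54,1.88,3.07,-0.0,-0.0,-0.372,8.4],[16.93,2.35,3.84,-0.0,-0.0,-0.465,8.4]]
[[2.82,1.94,0.77,-0.0,-0.0,-0.093,8.4],[5.64,3.88,1.54,-0.0,-0.0,-0.186,8.4],[8.45,5.81,2.3,-0.0,-0.001,-0.28,8.4],[11.27,7.75,3.07,-0.0,-0.001,-0.373,8.4],[11.27,7.75,3.07,-0.0,-0.001,-0.373,8.4]]
--
[[-0.0,0.0,2.68,-0.0,-0.0,0.0,8.4],[-0.0,0.0,5.35,-0.0,-0.0,0.0,8.4],[-0.0,0.0,8.02,-0.0,-0.0,0.0,8.4],[-0.0,0.0,10.7,-0.0,-0.0,0.0,8.4],[-0.0,0.0,10.7,-0.0,-0.0,0.0,8.4]]
--
```

>>> send_rows([
  [3.24,-1.1,0.77,0,0,-0.093,8.4],
  [6.48,-2.2,1.54,0,0,-0.186,8.4],
  [9.71,-3.3,2.3,0,0,-0.279,8.4],
  [12.95,-4.4,3.07,0,0,-0.372,8.4],
  [16.19,-5.5,3.84,0,0,-0.465,8.4],
])

```text
t: 0.52
position: [0.2746, -0.4421, 0.3658]
orientation: [-3.141, -0.0, 0.706]
wrist_force: [-0.2, -1.8, 0.3]
grip_width: 0.084
grip_force: 0.0
```

>>> send_rows([
  [3.39,0.47,0.77,0,0,-0.093,8.4],
  [6.77,0.94,1.54,0,0,-0.186,8.4],
  [10.16,1.41,2.3,0,0,-0.279,8.4],
  [13.54,1.88,3.07,0,0,-0.372,8.4],
  [16.93,2.35,3.84,0,0,-0.465,8.4],
])

```text
t: 0.93
position: [0.4192, -0.3506, 0.3274]
orientation: [-3.141, -0.0, 1.171]
wrist_force: [-0.1, 0.3, -0.2]
grip_width: 0.0842
grip_force: 0.0
```

>>> send_rows([
  [2.82,1.94,0.77,0,0,-0.093,8.4],
  [5.64,3.88,1.54,0,0,-0.186,8.4],
  [8.45,5.81,2.3,0,0,-0.28,8.4],
  [11.27,7.75,3.07,0,0,-0.373,8.4],
  [11.27,7.75,3.07,0,0,-0.373,8.4],
])

```text
t: 1.35
position: [0.5368, -0.2754, 0.2955]
orientation: [-3.141, -0.001, 1.549]
wrist_force: [0.1, -0.2, -0.7]
grip_width: 0.0841
grip_force: 0.0
```

>>> send_rows([
  [0,0,3,0,0,0,8.4],
  [0,0,6,0,0,0,8.4],
  [0,0,9,0,0,0,8.4],
  [0,0,9,0,0,0,8.4],
  [0,0,9,0,0,0,8.4],
])

```text
t: 1.77
position: [0.5331, -0.2787, 0.2065]
orientation: [-3.139, -0.001, 1.539]
wrist_force: [0.0, -0.5, -0.3]
grip_width: 0.0838
grip_force: 0.0
```

```bash
python3 - <<'E'
from plan import *
from h import *
print(pose()[0]); im,d,P=cloud('scene'); cv2.imwrite('pics/s1.png',im[100:260,150:400,::-1].repeat(3,0).repeat(3,1))
go([(.5335,-.2785,.023,88.2,8.4,.03)])
E
```

```text
[ 0.53311526 -0.27872277  0.20654504]
[[0.05,-0.02,1.81,0.0,0.0,-0.0,8.4],[0.05,-0.02,1.81,0.0,0.0,-0.0,8.4],[0.05,-0.02,1.81,0.0,0.0,-0.0,8.4]]
--
```

View pics/s1.png

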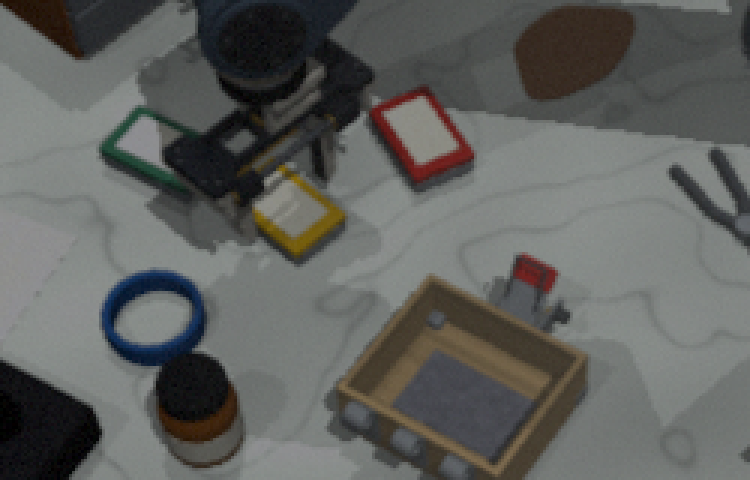

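The gripper straddles the yellow tin (about 290,210 in the crop), one finger on each long side. I'll descend and grip.

>>> send_rows([
  [0,0,1.8,0,0,0,8.4],
  [0,0,1.8,0,0,0,8.4],
  [0,0,1.8,0,0,0,5],
  [0,0,1.8,0,0,0,5],
  [0,0,1.8,0,0,0,5],
])

```text
t: 2.23
position: [0.5339, -0.2789, 0.1907]
orientation: [3.14, 0.001, 1.54]
wrist_force: [-0.2, -1.0, -0.1]
grip_width: 0.0688
grip_force: 0.0
```

>>> send_rows([
  [0,0,0,0,0,0,5],
  [0,0,0,0,0,0,5],
  [0,0,-1,0,0,0,5],
  [0,0,-2,0,0,0,5],
  [0,0,-2,0,0,0,5],
])

```text
t: 2.65
position: [0.534, -0.2789, 0.2116]
orientation: [3.139, 0.001, 1.54]
wrist_force: [0.5, 0.3, -1.3]
grip_width: 0.0641
grip_force: 30.0
```

```bash
python3 - <<'E'
from plan import *
print(arm.sense()['grip_width'])
go([(.533,-.2785,.13,88.2,5),(.578,-.0165,.13,99.1,5),(.578,-.0165,.034,99.1,5,.03)])
E
```

```text
0.06410030358578668
[[0.01,-0.03,-2.85,0.001,0.0,0.0,5],[0.02,-0.05,-5.69,0.001,0.001,0.0,5],[0.03,-0.08,-8.54,0.002,0.001,0.0,5],[0.03,-0.08,-8.54,0.002,0.001,0.0,5],[0.03,-0.08,-8.54,0.002,0.001,0.0,5]]
--
[[3.29,0.46,-0.0,0.0,0.0,-0.024,5],[6.58,0.92,-0.0,0.0,0.0,-0.048,5],[9.87,1.38,-0.01,0.0,0.0,-0.071,5],[13.16,1.84,-0.01,0.0,0.0,-0.095,5],[16.45,2.3,-0.01,0.0,0.0,-0.119,5]]
[[3.21,0.85,-0.0,0.0,0.0,-0.024,5],[6.43,1.7,-0.0,0.0,0.0,-0.047,5],[9.64,2.55,-0.0,0.0,0.0,-0.071,5],[9.64,2.55,-0.0,0.0,0.0,-0.071,5],[9.64,2.55,-0.0,0.0,0.0,-0.071,5]]
--
[[0.0,-0.0,2.4,0.0,0.0,0.0,5],[0.0,-0.0,4.8,0.0,0.0,0.0,5],[0.01,-0.01,7.2,0.0,0.0,0.0,5],[0.01,-0.01,9.6,0.0,0.0,0.0,5],[0.01,-0.01,9.6,0.0,0.0,0.0,5]]
--
```

>>> send_rows([
  [0,0,-3.5,0,0,0,5],
  [0,0,-7,0,0,0,5],
  [0,0,-8.5,0,0,0,5],
  [0,0,-8.5,0,0,0,5],
])

```text
t: 2.98
position: [0.5342, -0.279, 0.2983]
orientation: [3.136, 0.003, 1.54]
wrist_force: [0.9, -0.1, -1.9]
grip_width: 0.0634
grip_force: 30.0
```

>>> send_rows([
  [3.29,0.46,0,0,0,-0.024,5],
  [6.58,0.92,0,0,0,-0.048,5],
  [9.87,1.38,0,0,0,-0.071,5],
  [13.16,1.84,0,0,0,-0.095,5],
  [16.45,2.3,0,0,0,-0.119,5],
])

```text
t: 3.4
position: [0.5613, -0.1134, 0.293]
orientation: [-3.14, -0.001, 1.66]
wrist_force: [0.6, 0.3, -1.6]
grip_width: 0.0637
grip_force: 30.0
```

>>> send_rows([
  [3.21,0.85,0,0,0,-0.024,5],
  [6.43,1.7,0,0,0,-0.047,5],
  [9.64,2.55,0,0,0,-0.071,5],
  [9.64,2.55,0,0,0,-0.071,5],
  [9.64,2.55,0,0,0,-0.071,5],
])

```text
t: 3.82
position: [0.5783, -0.0152, 0.293]
orientation: [-3.14, -0.0, 1.732]
wrist_force: [0.5, 0.2, -2.0]
grip_width: 0.064
grip_force: 30.0
```

```bash
python3 - <<'E'
from plan import *
from h import *
print(pose()[0],pose()[1].as_euler('xyz',degrees=True)); im,d,P=cloud('scene'); cv2.imwrite('pics/s2.png',im[100:300,200:400,::-1].repeat(3,0).repeat(3,1))
go([(.578,-.0165,.034,99.1,5,.03)])
E
```

```text
[ 0.57831445 -0.01523126  0.29301718] [-1.79901516e+02 -2.44304082e-02  9.92578635e+01]
[[-0.0,-0.0,2.31,-0.0,-0.0,0.0,5],[-0.0,-0.01,4.61,-0.001,-0.0,0.0,5],[-0.01,-0.02,6.92,-0.002,-0.0,0.001,5],[-0.01,-0.02,9.22,-0.002,-0.0,0.001,5],[-0.01,-0.02,9.22,-0.002,-0.0,0.001,5]]
--
```

View pics/s2.png

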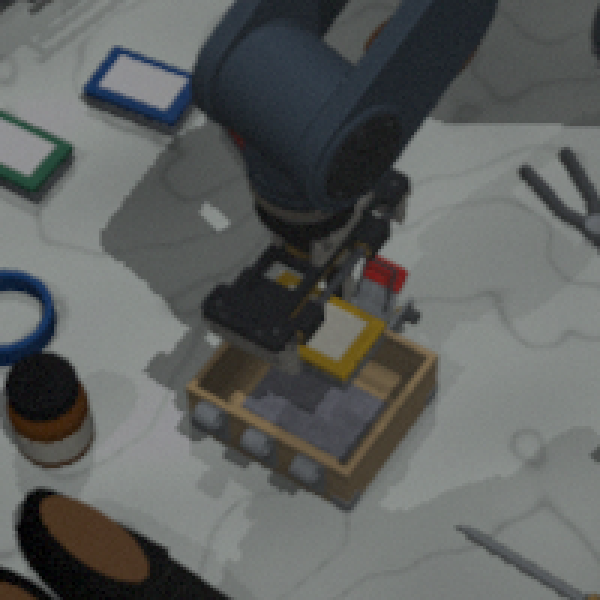

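The yellow tin hangs above the tray, lined up with it. I'll lower it and release.

>>> send_rows([
  [-0.1,0,2.3,0,0,0,5],
  [-0.1,0,4.6,0,0,0,5],
  [-0.1,0,7,0,0,0,5],
  [-0.1,0,8.6,0,0,0,5],
  [-0.1,0,9.2,0,0,0,5],
])

```text
t: 4.28
position: [0.5777, -0.0189, 0.1993]
orientation: [-3.137, -0.001, 1.728]
wrist_force: [-0.1, 0.6, -3.0]
grip_width: 0.0637
grip_force: 30.0
```

>>> send_rows([
  [0,0,0.1,0,0,0,5],
  [0,0,0.15,0,0,0,5],
  [0,0,0.15,0,0,0,7.4],
  [0,0,0.15,0,0,0,7.4],
  [0,0,0.15,0,0,0,7.4],
])

```text
t: 4.7
position: [0.579, -0.0178, 0.2018]
orientation: [3.14, 0.0, 1.73]
wrist_force: [-0.9, 0.9, -0.2]
grip_width: 0.0736
grip_force: 0.0
```

```bash
python3 - <<'E'
from plan import *
print(arm.sense()['grip_width'],pose()[0])
go([(.578,-.016,.15,99.1,7.4),(.388,-.244,.12,70.5,8.4),(.388,-.244,.023,70.5,8.4,.03)])
E
```

```text
0.07356867401399868 [ 0.57902514 -0.01779527  0.20177938]
[[0.05,-0.01,-2.88,0.0,0.0,0.0,7.4],[0.1,-0.02,-5.76,0.001,0.0,0.0,7.4],[0.14,-0.04,-8.64,0.002,0.0,0.0,7.4],[0.19,-0.05,-11.52,0.002,0.0,0.0,7.4],[0.19,-0.05,-11.52,0.002,0.0,0.0,7.4]]
--
[[-2.17,-2.49,0.33,-0.0,0.0,0.055,8.4],[-4.34,-4.97,0.67,-0.0,0.0,0.111,8.4],[-6.5,-7.46,1.0,-0.0,0.0,0.166,8.4],[-8.67,-9.94,1.34,-0.0,0.0,0.222,8.4],[-10.84,-12.43,1.67,-0.0,0.0,0.277,8.4]]
[[-2.76,-1.8,0.34,-0.0,0.0,0.056,8.4],[-5.53,-3.6,0.67,-0.0,0.0,0.111,8.4],[-8.3,-5.39,1.01,-0.0,0.001,0.166,8.4],[-11.06,-7.19,1.34,-0.0,0.001,0.222,8.4],[-11.06,-7.19,1.34,-0.0,0.001,0.222,8.4]]
--
[[0.0,-0.0,2.42,-0.0,-0.0,0.0,8.4],[0.0,-0.0,4.85,-0.0,-0.0,0.0,8.4],[0.0,-0.0,7.28,-0.0,-0.0,0.0,8.4],[0.0,-0.0,9.7,-0.0,-0.0,0.0,8.4],[0.0,-0.0,9.7,-0.0,-0.0,0.0,8.4]]
--
```

>>> send_rows([
  [0.1,0,-2,0,0,0,7.4],
  [0.1,0,-5,0,0,0,7.4],
  [0.1,0,-8.6,0,0,0,7.4],
  [0.1,0,-11.5,0,0,0,7.4],
  [0.1,0,-11.5,0,0,0,7.4],
])

```text
t: 5.12
position: [0.5797, -0.0167, 0.3222]
orientation: [3.132, 0.003, 1.73]
wrist_force: [0.6, -0.6, 1.1]
grip_width: 0.0741
grip_force: 0.0
```

>>> send_rows([
  [-2.17,-2.49,0.33,0,0,0.055,8.4],
  [-4.34,-4.97,0.67,0,0,0.111,8.4],
  [-6.5,-7.46,1.0,0,0,0.166,8.4],
  [-8.67,-9.94,1.34,0,0,0.222,8.4],
  [-10.84,-12.43,1.67,0,0,0.277,8.4],
])

```text
t: 5.53
position: [0.4718, -0.1442, 0.299]
orientation: [3.141, 0.0, 1.45]
wrist_force: [0.6, -0.9, 0.7]
grip_width: 0.084
grip_force: 0.0
```

>>> send_rows([
  [-2.76,-1.8,0.34,0,0,0.056,8.4],
  [-5.53,-3.6,0.67,0,0,0.111,8.4],
  [-8.3,-5.39,1.01,0,0,0.166,8.4],
  [-11.06,-7.19,1.34,0,0,0.222,8.4],
  [-11.06,-7.19,1.34,0,0,0.222,8.4],
])

```text
t: 5.95
position: [0.3859, -0.2475, 0.2852]
orientation: [-3.141, 0.0, 1.224]
wrist_force: [0.3, 0.8, 0.1]
grip_width: 0.0838
grip_force: 0.0
```

>>> send_rows([
  [0,0,2.4,0,0,0,8.4],
  [0,0,4,0,0,0,8.4],
  [0,0,4,0,0,0,8.4],
  [0,0,4,0,0,0,8.4],
])

```text
t: 6.28
position: [0.3887, -0.2445, 0.2455]
orientation: [-3.14, -0.0, 1.231]
wrist_force: [0.3, -0.3, 0.6]
grip_width: 0.0843
grip_force: 0.0
```

```bash
python3 - <<'E'
from plan import *
from meas import *
print(pose()[0],pose()[1].as_euler('xyz',degrees=True))
im,d,P=cloud('scene'); print('tin in tray:')
X,Y=loc(P,np.array([.578,-.0165]),9.1); m=(abs(X)<.06)&(abs(Y)<.07)&(P[...,2]>.026)&(P[...,2]<.04)
rgb=im.astype(float); 
k,l,s,_=cv2.connectedComponentsWithStats(m.astype(np.uint8)); m=l==1+np.argmax(s[1:,4]); print(rect2(P[m][:,:2]),P[m][:,2].mean())
im,d,P=cloud('top'); np.savez('top1.npz',im=im,d=d,P=P)
X,Y=loc(P,np.array([.578,-.0165]),9.1); m=(abs(X)<.06)&(abs(Y)<.07)&(P[...,2]>.026)&(P[...,2]<.04)
k,l,s,_=cv2.connectedComponentsWithStats(m.astype(np.uint8)); m=l==1+np.argmax(s[1:,4]); print(rect2(P[m][:,:2]),P[m][:,2].mean(),m.sum())
print(pose()[0])
go([(.388,-.244,.023,70.5,8.4,.03)])
E
```

```text
[ 0.38868073 -0.24452167  0.24553239] [-1.79933942e+02 -2.45480769e-02  7.05474477e+01]
tin in tray:
[578.7 -17.9 102.3  68.1   9.3] 0.03570113486707573
[576.1 -18.  100.7  65.    9.3] 0.03269200541328899 771
[ 0.3890037  -0.24473838  0.24648039]
[[0.02,-0.06,2.82,0.0,0.0,0.0,8.4],[0.04,-0.13,5.65,0.001,0.0,0.001,8.4],[0.04,-0.13,5.65,0.001,0.0,0.001,8.4],[0.04,-0.13,5.65,0.001,0.0,0.001,8.4]]
--
```

>>> send_rows([
  [0,-0.1,2.8,0,0,0,8.4],
  [0,-0.1,5.6,0,0,0,8.4],
  [0,-0.1,5.6,0,0,0,8.4],
  [0,-0.1,5.6,0,0,0,5],
  [0,-0.1,5.6,0,0,0,5],
])

```text
t: 6.8
position: [0.388, -0.2446, 0.1909]
orientation: [3.141, 0.0, 1.231]
wrist_force: [0.1, 0.5, -0.1]
grip_width: 0.0752
grip_force: 0.0
```

>>> send_rows([
  [0,0,0,0,0,0,5],
  [0,0,0,0,0,0,5],
  [0,0,0,0,0,0,5],
])

```text
t: 7.05
position: [0.388, -0.2447, 0.191]
orientation: [3.139, 0.001, 1.231]
wrist_force: [-0.1, 1.5, 9.0]
grip_width: 0.0641
grip_force: 30.0
```

>>> send_rows([
  [0,0,-2,0,0,0,5],
  [0,0,-5,0,0,0,5],
  [0,0,-8,0,0,0,5],
  [0,0,-11,0,0,0,5],
  [0,0,-13,0,0,0,5],
])

```text
t: 7.47
position: [0.3876, -0.2444, 0.3228]
orientation: [3.139, 0.001, 1.231]
wrist_force: [0.9, -0.4, -2.0]
grip_width: 0.0638
grip_force: 30.0
```

>>> send_rows([
  [0,0,0,0,0,0,5],
  [0,0,0,0,0,0,5],
])

```text
t: 7.63
position: [0.3875, -0.2443, 0.3204]
orientation: [3.14, 0.001, 1.231]
wrist_force: [0.3, -0.6, -2.6]
grip_width: 0.0638
grip_force: 30.0
```

```bash
python3 - <<'E'
from plan import *
print(arm.sense()['grip_width'],pose()[0])
go([(.579,-.016,.15,99.2,5),(.579,-.016,.064,99.2,5,.03)])
E
```

```text
0.06380280045016207 [ 0.38750634 -0.24431528  0.32038124]
[[3.1,1.16,0.04,0.0,0.0,-0.056,5],[6.2,2.32,0.08,0.0,0.0,-0.111,5],[9.31,3.48,0.11,0.001,0.001,-0.167,5],[12.41,4.64,0.15,0.001,0.001,-0.222,5],[15.51,5.8,0.19,0.001,0.001,-0.278,5]]
[[2.66,1.96,0.04,0.0,0.0,-0.056,5],[5.32,3.93,0.08,0.0,0.0,-0.112,5],[7.99,5.9,0.12,0.001,0.0,-0.167,5],[10.65,7.86,0.16,0.001,0.0,-0.223,5],[10.65,7.86,0.16,0.001,0.0,-0.223,5]]
--
[[0.0,0.0,2.87,-0.0,0.0,0.0,5],[0.0,0.0,5.73,-0.0,0.0,0.0,5],[0.0,0.0,8.6,-0.0,0.0,0.0,5],[0.0,0.0,8.6,-0.0,0.0,0.0,5],[0.0,0.0,8.6,-0.0,0.0,0.0,5]]
--
```

>>> send_rows([
  [3.1,1.16,0,0,0,-0.056,5],
  [6.2,2.32,0,0,0,-0.111,5],
  [9.31,3.48,0,0,0,-0.167,5],
  [12.41,4.64,0,0,0,-0.222,5],
  [15.5,5.8,0,0,0,-0.278,5],
])

```text
t: 8.05
position: [0.4944, -0.1161, 0.3179]
orientation: [-3.139, -0.001, 1.511]
wrist_force: [0.5, -0.3, -1.7]
grip_width: 0.0637
grip_force: 30.0
```

>>> send_rows([
  [2.66,1.96,0,0,0,-0.056,5],
  [5.32,3.93,0,0,0,-0.112,5],
  [7.99,5.9,0,0,0,-0.167,5],
  [10.65,7.86,0,0,0,-0.223,5],
  [10.65,7.86,0,0,0,-0.223,5],
])

```text
t: 8.47
position: [0.581, -0.0126, 0.3177]
orientation: [-3.141, -0.001, 1.738]
wrist_force: [-0.2, 0.4, -2.3]
grip_width: 0.0639
grip_force: 30.0
```

>>> send_rows([
  [0,0,0,0,0,0,5],
  [0,0,2,0,0,0,5],
  [0,0,5,0,0,0,5],
  [0,0,7.5,0,0,0,5],
  [0,0,8.6,0,0,0,5],
])

```text
t: 8.88
position: [0.5772, -0.017, 0.2297]
orientation: [-3.136, -0.001, 1.73]
wrist_force: [-0.5, 0.1, -2.4]
grip_width: 0.0635
grip_force: 30.0
```

>>> send_rows([
  [0,0,0,0,0,0,5],
  [0,0,0,0,0,0,5],
  [0,0,0,0,0,0,5],
])

```text
t: 9.13
position: [0.5794, -0.0166, 0.2349]
orientation: [3.14, 0.0, 1.731]
wrist_force: [0.7, 0.2, -2.5]
grip_width: 0.0639
grip_force: 30.0
```

```bash
python3 - <<'E'
from plan import *
print(pose()[0],pose()[1].as_euler('xyz',degrees=True))
go([(.579,-.016,.0585,99.2,5,.03)])
E
```

```text
[ 0.57937729 -0.01658132  0.23486156] [1.79908058e+02 2.55944906e-02 9.91941413e+01]
[[0.06,-0.03,0.94,0.002,0.0,-0.0,5],[0.06,-0.03,0.94,0.002,0.0,-0.0,5],[0.06,-0.03,0.94,0.002,0.0,-0.0,5]]
--
```

>>> send_rows([
  [0,0,0.5,0,0,0,5],
  [0,0,0.9,0,0,0,5],
  [0,0,0.9,0,0,0,5],
  [0,0,0.9,0,0,0,5],
  [0,0,0.9,0,0,0,7.4],
])

```text
t: 9.55
position: [0.5791, -0.0162, 0.2249]
orientation: [3.141, 0.0, 1.732]
wrist_force: [0.1, 1.2, -0.4]
grip_width: 0.0674
grip_force: 0.0
```

>>> send_rows([
  [0,0,0,0,0,0,7.4],
  [0,0,0,0,0,0,7.4],
  [0,0,-2,0,0,0,7.4],
  [0,0,-5,0,0,0,7.4],
  [0,0,-8,0,0,0,7.4],
])

```text
t: 9.97
position: [0.5788, -0.0162, 0.3051]
orientation: [-3.14, -0.001, 1.732]
wrist_force: [-0.2, 0.0, 0.4]
grip_width: 0.0739
grip_force: 0.0
```

```bash
python3 - <<'E'
from plan import *
print(pose()[0],pose()[1].as_euler('xyz',degrees=True))
go([(.5605,-.4135,.12,100.9,8.4)])
E
```

```text
[ 0.57880687 -0.01617703  0.30510532] [-1.79897336e+02 -2.88616993e-02  9.92275169e+01]
[[-3.24,-0.68,0.15,-0.0,-0.0,-0.002,8.4],[-6.49,-1.36,0.3,-0.0,-0.0,-0.005,8.4],[-9.73,-2.05,0.45,-0.001,-0.0,-0.007,8.4],[-12.98,-2.73,0.6,-0.001,-0.0,-0.01,8.4],[-16.22,-3.41,0.75,-0.001,-0.0,-0.012,8.4]]
[[-3.24,-0.72,0.15,-0.0,-0.0,-0.002,8.4],[-6.47,-1.44,0.3,-0.0,-0.0,-0.005,8.4],[-9.71,-2.16,0.45,-0.001,-0.0,-0.007,8.4],[-12.94,-2.88,0.6,-0.001,-0.0,-0.01,8.4],[-16.18,-3.6,0.75,-0.001,-0.0,-0.012,8.4]]
[[-3.22,-0.76,0.15,0.0,-0.0,-0.002,8.4],[-6.45,-1.52,0.3,0.0,-0.001,-0.005,8.4],[-6.45,-1.52,0.3,0.0,-0.001,-0.005,8.4],[-6.45,-1.52,0.3,0.0,-0.001,-0.005,8.4]]
--
```

>>> send_rows([
  [-3.24,-0.68,0,0,0,0,8.4],
  [-6.49,-1.36,0.3,0,0,0,8.4],
  [-9.73,-2.05,0.45,0,0,-0.01,8.4],
  [-12.98,-2.73,0.6,0,0,-0.01,8.4],
  [-16.22,-3.41,0.75,0,0,-0.012,8.4],
])

```text
t: 10.38
position: [0.5711, -0.1833, 0.2973]
orientation: [3.141, 0.0, 1.744]
wrist_force: [0.3, 0.4, 0.1]
grip_width: 0.0842
grip_force: 0.0
```

>>> send_rows([
  [-3.24,-0.72,0.15,0,0,0,8.4],
  [-6.47,-1.44,0.3,0,0,0,8.4],
  [-9.71,-2.16,0.45,0,0,-0.01,8.4],
  [-12.94,-2.88,0.6,0,0,-0.01,8.4],
  [-16.18,-3.6,0.75,0,0,-0.012,8.4],
])

```text
t: 10.8
position: [0.5634, -0.349, 0.2897]
orientation: [3.142, -0.0, 1.756]
wrist_force: [1.1, 0.1, -0.4]
grip_width: 0.084
grip_force: 0.0
```

>>> send_rows([
  [-3.22,-0.76,1,0,0,0,8.4],
  [-6.45,-1.52,3,0,0,-0.005,8.4],
  [-6.45,-1.52,5,0,0,-0.005,8.4],
  [-6.45,-1.52,5,0,0,-0.005,8.4],
])

```text
t: 11.13
position: [0.5592, -0.4144, 0.2353]
orientation: [-3.138, -0.005, 1.759]
wrist_force: [-0.3, 0.7, -0.7]
grip_width: 0.0841
grip_force: 0.0
```

>>> send_rows([
  [0,0,0,0,0,0,8.4],
  [0,0,0,0,0,0,8.4],
  [0,0,0,0,0,0,8.4],
])

```text
t: 11.38
position: [0.5614, -0.4129, 0.2413]
orientation: [3.14, 0.001, 1.762]
wrist_force: [0.2, 0.2, -0.8]
grip_width: 0.0839
grip_force: 0.0
```

```bash
python3 - <<'E'
from plan import *
print(pose()[0],pose()[1].as_euler('xyz',degrees=True))
p,r=go([(.5605,-.4135,.023,100.9,8.4)])
go([(.5605,-.4135,.15,100.9,5),(.579,-.016,.15,99.2,5),(.579,-.016,.0905,99.2,5)],p,r)
E
```

```text
[ 0.56135891 -0.41287471  0.2413271 ] [1.79925241e+02 8.29608640e-02 1.00948261e+02]
[[-0.02,-0.05,2.56,0.0,0.0,0.0,8.4],[-0.04,-0.1,5.13,0.001,0.001,0.001,8.4],[-0.04,-0.1,5.13,0.001,0.001,0.001,8.4],[-0.04,-0.1,5.13,0.001,0.001,0.001,8.4]]
--
[[-0.0,0.0,-3.18,0.0,0.0,-0.0,5],[-0.0,0.0,-6.35,0.0,0.0,-0.0,5],[-0.0,0.0,-9.52,0.0,0.0,-0.0,5],[-0.0,0.0,-12.7,0.0,0.0,-0.0,5],[-0.0,0.0,-12.7,0.0,0.0,-0.0,5]]
--
[[3.22,0.78,-0.0,0.0,0.0,0.002,5],[6.45,1.56,-0.0,0.0,0.0,0.005,5],[9.67,2.33,-0.0,0.0,0.0,0.007,5],[12.9,3.11,-0.0,0.0,0.0,0.01,5],[16.12,3.89,-0.0,0.0,0.0,0.012,5]]
[[3.23,0.74,-0.0,0.0,0.0,0.003,5],[6.46,1.48,-0.0,0.0,0.0,0.005,5],[9.7,2.21,-0.01,0.0,0.0,0.008,5],[12.93,2.95,-0.01,0.0,0.0,0.01,5],[16.16,3.69,-0.01,0.0,0.0,0.013,5]]
[[3.24,0.7,-0.0,0.0,0.0,0.002,5],[6.48,1.39,-0.0,0.0,0.0,0.005,5],[6.48,1.39,-0.0,0.0,0.0,0.005,5],[6.48,1.39,-0.0,0.0,0.0,0.005,5]]
--
[[0.0,0.0,2.98,0.0,0.0,-0.0,5],[0.01,0.0,5.95,0.0,0.0,-0.0,5],[0.01,0.0,5.95,0.0,0.0,-0.0,5],[0.01,0.0,5.95,0.0,0.0,-0.0,5]]
--
```

>>> send_rows([
  [0,-0.1,2.6,0,0,0,8.4],
  [0,-0.1,5.1,0,0,0,8.4],
  [0,-0.1,5.1,0,0,0,8.4],
  [0,-0.1,5.1,0,0,0,5],
  [0,-0.1,5.1,0,0,0,5],
])

```text
t: 11.8
position: [0.5602, -0.4134, 0.1899]
orientation: [3.141, 0.001, 1.761]
wrist_force: [0.5, 0.0, 0.1]
grip_width: 0.0751
grip_force: 0.0
```

>>> send_rows([
  [0,0,0,0,0,0,5],
  [0,0,0,0,0,0,5],
  [0,0,0,0,0,0,5],
])

```text
t: 12.05
position: [0.5601, -0.4137, 0.1898]
orientation: [3.14, 0.001, 1.761]
wrist_force: [1.9, 2.3, 6.6]
grip_width: 0.0638
grip_force: 30.0
```

>>> send_rows([
  [0,0,-2,0,0,0,5],
  [0,0,-5,0,0,0,5],
  [0,0,-9,0,0,0,5],
  [0,0,-12.7,0,0,0,5],
  [0,0,-12.7,0,0,0,5],
])

```text
t: 12.47
position: [0.5606, -0.4145, 0.3239]
orientation: [3.135, 0.009, 1.761]
wrist_force: [1.6, -0.2, -0.6]
grip_width: 0.0634
grip_force: 30.0
```

>>> send_rows([
  [3.22,0.78,0,0,0,0,5],
  [6.45,1.56,0,0,0,0.005,5],
  [9.67,2.33,0,0,0,0.007,5],
  [12.9,3.11,0,0,0,0.01,5],
  [16.1,3.9,0,0,0,0.012,5],
])

```text
t: 12.88
position: [0.5671, -0.2467, 0.3151]
orientation: [-3.141, -0.001, 1.748]
wrist_force: [-0.2, -0.3, -1.7]
grip_width: 0.064
grip_force: 30.0
```

>>> send_rows([
  [3.23,0.74,0,0,0,0.003,5],
  [6.46,1.48,0,0,0,0.005,5],
  [9.7,2.21,0,0,0,0.008,5],
  [12.93,2.95,0,0,0,0.01,5],
  [16.2,3.7,0,0,0,0.013,5],
])

```text
t: 13.3
position: [0.5749, -0.0808, 0.3152]
orientation: [-3.141, -0.0, 1.736]
wrist_force: [-0.4, 0.1, -2.2]
grip_width: 0.0639
grip_force: 30.0
```

>>> send_rows([
  [3.24,0.7,0,0,0,0.002,5],
  [6.5,1.4,0,0,0,0.005,5],
  [6.5,1.4,0,0,0,0.005,5],
  [6.5,1.4,0,0,0,0.005,5],
])

```text
t: 13.63
position: [0.5783, -0.0145, 0.3152]
orientation: [-3.141, -0.0, 1.733]
wrist_force: [-0.2, -0.5, -1.8]
grip_width: 0.0636
grip_force: 30.0
```

>>> send_rows([
  [0,0,2,0,0,0,5],
  [0,0,4.5,0,0,0,5],
  [0,0,6,0,0,0,5],
  [0,0,6,0,0,0,5],
  [0,0,6,0,0,0,5],
])

```text
t: 14.05
position: [0.5784, -0.0168, 0.2553]
orientation: [-3.14, -0.0, 1.73]
wrist_force: [-0.0, -0.0, -1.7]
grip_width: 0.0639
grip_force: 30.0
```

```bash
python3 - <<'E'
from plan import *
print(pose()[0],pose()[1].as_euler('xyz',degrees=True))
go([(.579,-.016,.0845,99.2,5)])
E
```

```text
[ 0.57837503 -0.01679805  0.25525729] [-1.79912611e+02 -1.42000105e-02  9.91105851e+01]
[[0.07,0.07,0.38,-0.002,-0.0,-0.002,5],[0.07,0.07,0.38,-0.002,-0.0,-0.002,5],[0.07,0.07,0.38,-0.002,-0.0,-0.002,5]]
--
```

>>> send_rows([
  [0.1,0.1,0.3,0,0,0,5],
  [0.1,0.1,0.5,0,0,0,5],
  [0.1,0.1,0.5,0,0,0,5],
  [0.1,0.1,0.5,0,0,0,7.4],
  [0.1,0.1,0.5,0,0,0,7.4],
])

```text
t: 14.47
position: [0.5795, -0.0148, 0.2512]
orientation: [3.141, 0.0, 1.731]
wrist_force: [0.2, -0.5, 0.2]
grip_width: 0.0719
grip_force: 0.0
```

>>> send_rows([
  [0,0,0,0,0,0,7.4],
  [0,0,0,0,0,0,7.4],
  [0,0,-2,0,0,0,7.4],
  [0,0,-4.5,0,0,0,7.4],
  [0,0,-6,0,0,0,7.4],
])

```text
t: 14.88
position: [0.5796, -0.0147, 0.3127]
orientation: [3.14, 0.0, 1.731]
wrist_force: [0.1, 0.2, -0.1]
grip_width: 0.074
grip_force: 0.0
```

```bash
python3 - <<'E'
from plan import *
print(pose()[0],pose()[1].as_euler('xyz',degrees=True))
go([(.4245,-.376,.12,105.2,8.4)])
E
```

```text
[ 0.5795847  -0.01474552  0.31265756] [1.79910588e+02 2.43414008e-02 9.91693565e+01]
[[-3.02,-1.92,0.23,0.0,0.0,-0.01,8.4],[-6.04,-3.83,0.46,0.0,0.0,-0.019,8.4],[-9.05,-5.75,0.7,0.001,0.0,-0.029,8.4],[-12.07,-7.66,0.93,0.001,0.0,-0.038,8.4],[-15.09,-9.58,1.16,0.001,0.0,-0.048,8.4]]
[[-2.92,-2.06,0.23,0.0,0.0,-0.01,8.4],[-5.84,-4.12,0.47,0.0,0.0,-0.019,8.4],[-8.77,-6.17,0.7,0.0,0.0,-0.029,8.4],[-11.69,-8.23,0.94,0.0,0.0,-0.038,8.4],[-14.61,-10.29,1.17,0.0,0.0,-0.048,8.4]]
[[-2.82,-2.19,0.23,0.001,0.001,-0.009,8.4],[-2.82,-2.19,0.23,0.001,0.001,-0.009,8.4],[-2.82,-2.19,0.23,0.001,0.001,-0.009,8.4]]
--
```

>>> send_rows([
  [-3.02,-1.92,0,0,0,-0.01,8.4],
  [-6.04,-3.83,0.46,0,0,-0.019,8.4],
  [-9.05,-5.75,0.7,0,0,-0.029,8.4],
  [-12.07,-7.66,0.93,0,0,-0.038,8.4],
  [-15.1,-9.6,1.2,0,0,-0.048,8.4],
])

```text
t: 15.3
position: [0.5078, -0.1804, 0.2989]
orientation: [3.141, 0.0, 1.78]
wrist_force: [1.2, 0.2, -0.1]
grip_width: 0.0837
grip_force: 0.0
```

>>> send_rows([
  [-2.92,-2.06,0.2,0,0,-0.01,8.4],
  [-5.84,-4.12,0.5,0,0,-0.019,8.4],
  [-8.77,-6.17,0.7,0,0,-0.029,8.4],
  [-11.69,-8.23,0.94,0,0,-0.038,8.4],
  [-14.6,-10.3,1.2,0,0,-0.048,8.4],
])

```text
t: 15.72
position: [0.437, -0.3448, 0.2868]
orientation: [3.141, 0.0, 1.827]
wrist_force: [0.1, -0.3, 1.1]
grip_width: 0.0842
grip_force: 0.0
```

>>> send_rows([
  [-2.8,-2.2,1,0,0,-0.009,8.4],
  [-2.8,-2.2,3,0,0,-0.009,8.4],
  [-2.8,-2.2,5,0,0,-0.009,8.4],
  [-2.8,-2.2,5,0,0,-0.009,8.4],
  [-2.8,-2.2,5,0,0,-0.009,8.4],
])

```text
t: 16.13
position: [0.4237, -0.3758, 0.2364]
orientation: [-3.141, -0.001, 1.836]
wrist_force: [1.4, -0.7, 0.4]
grip_width: 0.0839
grip_force: 0.0
```

```bash
python3 - <<'E'
from plan import *
print(pose()[0],pose()[1].as_euler('xyz',degrees=True))
p,r=go([(.4245,-.376,.023,105.2,8.4)])
go([(.4245,-.376,.165,105.2,5),(.579,-.016,.165,99.2,5),(.579,-.016,.118,99.2,5)],p,r)
E
```

```text
[ 0.42369524 -0.37577595  0.23637416] [-1.79953294e+02 -8.55419240e-02  1.05183197e+02]
[[-0.02,0.04,2.32,-0.0,-0.0,-0.0,8.4],[-0.05,0.08,4.64,-0.001,-0.001,-0.0,8.4],[-0.05,0.08,4.64,-0.001,-0.001,-0.0,8.4],[-0.05,0.08,4.64,-0.001,-0.001,-0.0,8.4]]
--
[[0.0,-0.0,-3.55,0.0,-0.0,-0.0,5],[0.0,-0.0,-7.1,0.0,-0.0,-0.0,5],[0.01,-0.0,-10.65,0.0,-0.0,-0.0,5],[0.01,-0.0,-14.2,0.0,-0.0,-0.0,5],[0.01,-0.0,-14.2,0.0,-0.0,-0.0,5]]
--
[[2.79,2.21,0.0,0.0,-0.0,0.009,5],[5.58,4.42,0.0,0.0,-0.0,0.019,5],[8.37,6.64,0.01,0.0,-0.0,0.028,5],[11.16,8.85,0.01,0.0,-0.0,0.038,5],[13.95,11.06,0.01,0.0,-0.0,0.047,5]]
[[2.89,2.08,0.0,0.0,-0.0,0.01,5],[5.78,4.16,0.0,0.0,-0.0,0.019,5],[8.68,6.24,0.01,0.0,-0.0,0.029,5],[11.57,8.32,0.01,0.0,-0.0,0.038,5],[14.46,10.4,0.01,0.0,-0.0,0.048,5]]
[[2.99,1.94,-0.0,0.0,-0.001,0.009,5],[2.99,1.94,-0.0,0.0,-0.001,0.009,5],[2.99,1.94,-0.0,0.0,-0.001,0.009,5]]
--
[[-0.0,-0.0,2.35,0.0,0.0,0.0,5],[-0.0,-0.01,4.7,0.0,0.0,0.0,5],[-0.0,-0.01,4.7,0.0,0.0,0.0,5],[-0.0,-0.01,4.7,0.0,0.0,0.0,5]]
--
```

>>> send_rows([
  [0,0,2.6,0,0,0,8.4],
  [0,0,4.6,0,0,0,8.4],
  [0,0,4.6,0,0,0,8.4],
  [0,0,4.6,0,0,0,5],
  [0,0,4.6,0,0,0,5],
])

```text
t: 16.55
position: [0.4244, -0.3761, 0.1924]
orientation: [3.141, 0.002, 1.836]
wrist_force: [0.4, -1.1, -0.1]
grip_width: 0.0748
grip_force: 0.0
```

>>> send_rows([
  [0,0,0,0,0,0,5],
  [0,0,0,0,0,0,5],
  [0,0,0,0,0,0,5],
])

```text
t: 16.8
position: [0.4243, -0.3762, 0.1922]
orientation: [3.14, 0.002, 1.836]
wrist_force: [0.7, 1.4, 8.4]
grip_width: 0.064
grip_force: 30.0
```

>>> send_rows([
  [0,0,-3,0,0,0,5],
  [0,0,-6.5,0,0,0,5],
  [0,0,-10.5,0,0,0,5],
  [0,0,-14.2,0,0,0,5],
  [0,0,-14.2,0,0,0,5],
])

```text
t: 17.22
position: [0.4246, -0.3767, 0.3402]
orientation: [3.136, 0.01, 1.836]
wrist_force: [0.1, -0.7, -1.1]
grip_width: 0.0636
grip_force: 30.0
```

>>> send_rows([
  [2.79,2.21,0,0,0,0.009,5],
  [5.58,4.42,0,0,0,0.019,5],
  [8.37,6.64,0,0,0,0.028,5],
  [11.16,8.85,0,0,0,0.038,5],
  [14,11.1,0,0,0,0.047,5],
])

```text
t: 17.63
position: [0.4944, -0.2101, 0.3327]
orientation: [3.142, 0.0, 1.788]
wrist_force: [0.5, -0.6, -1.7]
grip_width: 0.0635
grip_force: 30.0
```

>>> send_rows([
  [2.89,2.08,0,0,0,0.01,5],
  [5.78,4.16,0,0,0,0.019,5],
  [8.68,6.24,0,0,0,0.029,5],
  [11.57,8.32,0,0,0,0.038,5],
  [14.5,10.4,0,0,0,0.048,5],
])

```text
t: 18.05
position: [0.5646, -0.0459, 0.3327]
orientation: [-3.142, 0.0, 1.74]
wrist_force: [1.0, -0.8, -2.9]
grip_width: 0.0636
grip_force: 30.0
```

>>> send_rows([
  [3,1.9,0,0,0,0.009,5],
  [3,1.9,0,0,0,0.009,5],
  [3,1.9,2.5,0,0,0.009,5],
  [3,1.9,4.5,0,0,0.009,5],
  [3,1.9,4.7,0,0,0.009,5],
])

```text
t: 18.47
position: [0.5769, -0.0147, 0.2824]
orientation: [-3.136, -0.001, 1.732]
wrist_force: [-0.2, 0.5, -3.4]
grip_width: 0.0635
grip_force: 30.0
```

>>> send_rows([
  [0,0,0,0,0,0,5],
  [0,0,0,0,0,0,5],
  [0,0,0,0,0,0,5],
])

```text
t: 18.72
position: [0.5784, -0.0151, 0.287]
orientation: [3.14, 0.001, 1.731]
wrist_force: [0.5, 0.3, -2.3]
grip_width: 0.0638
grip_force: 30.0
```

```bash
python3 - <<'E'
from plan import *
print(pose()[0],pose()[1].as_euler('xyz',degrees=True))
go([(.579,-.016,.1095,99.2,5)])
E
```

```text
[ 0.57836768 -0.01514118  0.28695874] [1.79894892e+02 2.99529679e-02 9.92060496e+01]
[[-0.09,0.05,1.05,0.002,0.001,0.0,5],[-0.09,0.05,1.05,0.002,0.001,0.0,5],[-0.09,0.05,1.05,0.002,0.001,0.0,5]]
--
```

>>> send_rows([
  [-0.1,0,0.5,0,0,0,5],
  [-0.1,0,0.9,0,0,0,5],
  [-0.1,0,0.9,0,0,0,5],
  [-0.1,0,0.9,0,0,0,7.4],
  [-0.1,0,0.9,0,0,0,7.4],
])

```text
t: 19.13
position: [0.5783, -0.016, 0.2769]
orientation: [3.141, 0.0, 1.732]
wrist_force: [-0.0, 0.4, 0.2]
grip_width: 0.072
grip_force: 0.0
```

>>> send_rows([
  [0,0,0,0,0,0,7.4],
  [0,0,0,0,0,0,7.4],
  [0,0,-2,0,0,0,7.4],
  [0,0,-4.5,0,0,0,7.4],
  [0,0,-6,0,0,0,7.4],
])

```text
t: 19.55
position: [0.5785, -0.0159, 0.3385]
orientation: [3.14, 0.0, 1.732]
wrist_force: [-0.1, -0.0, 0.0]
grip_width: 0.0738
grip_force: 0.0
```

>>> send_rows([
  [-3,-3,0,0,0,0,7.4],
  [-5,-6,0,0,0,0,7.4],
  [-8,-9,0,0,0,0,7.4],
  [-10,-12,0,0,0,0,7.4],
  [-12,-15,0,0,0,0,7.4],
])

```text
t: 19.97
position: [0.448, -0.1594, 0.3366]
orientation: [3.141, 0.0, 1.732]
wrist_force: [0.6, -0.6, 0.9]
grip_width: 0.0739
grip_force: 0.0
```

>>> send_rows([
  [-3,-2,0,0,0,0,7.4],
  [-6,-4,0,0,0,0,7.4],
  [-9,-6,0,0,0,0,7.4],
  [-9,-6,0,0,0,0,7.4],
  [-9,-6,0,0,0,0,7.4],
])

```text
t: 20.38
position: [0.404, -0.258, 0.3366]
orientation: [3.141, -0.0, 1.729]
wrist_force: [0.0, 0.9, 0.7]
grip_width: 0.0738
grip_force: 0.0
```

```bash
cat > look.py <<'E'
from meas import *
import sys
def look(tag):
  for cam in('top','scene'):
    im,d,P=cloud(cam); np.savez(f'{cam}_{tag}.npz',im=im,d=d,P=P); cv2.imwrite(f'pics/{cam}_{tag}.png',im[...,::-1])
    z=P[...,2]; print(cam)
    X,Y=loc(P,np.array([.578,-.0165]),9.1)
    m=(abs(X)<.06)&(abs(Y)<.075)&(z>.095)&(z<.125)
    if m.sum()>50: print('stack top',rect2(P[m][:,:2]),P[m][:,2].mean(),m.sum())
    X,Y=loc(P,np.array([.4035,.314]),-5)
    for n,a,b in(('handle',.095,.125),('top',.065,.082)):
        m=(abs(X)<.12)&(abs(Y)<.13)&(z>a)&(z<b)
        if m.sum()>50: print(n,rect2(P[m][:,:2]),P[m][:,2].mean().round(4))
    f=im.astype(float)
    m=reg(P,(.46,.68,.24,.44),.007,.04)&(f[...,0]>1.6*f[...,1])
    if m.sum()>10: print('pinh',rect2(P[m][:,:2]),P[m].mean(0).round(4))
if __name__=='__main__': look(sys.argv[1])
E
python3 look.py a; python3 -c "
from plan import *
print(pose()[0]); go([(.47,.02,.2,92,4),(.4035,.314,.2,85.1,4),(.4035,.314,.15,85.1,4)])"
```

```text
top
stack top [576.2 -16.9 100.2  64.7   9. ] 0.11048032237998126 916
handle [404.7 314.9 110.5  18.1  -4.8] 0.1047
top [403.6 315.3 162.8 142.4  -5. ] 0.073
pinh [568.2 334.   33.6  18.1   3.7] [0.5687 0.3341 0.0182]
scene
stack top [579.5 -17.5 102.3  68.6   8.2] 0.11294924065912942 1037
handle [407.5 314.4 109.8  23.   -2.9] 0.1073
top [407.2 314.2 165.3 150.1  -5.8] 0.0763
pinh [571.4 335.3  35.4  22.6   2.2] [0.5737 0.3364 0.0207]
[ 0.4047634  -0.25631642  0.33656034]
[[3.28,1.36,-0.38,-0.0,-0.0,0.016,4],[6.56,2.72,-0.76,-0.0,-0.0,0.032,4],[9.83,4.07,-1.14,-0.0,-0.0,0.047,4],[13.11,5.43,-1.52,-0.0,-0.0,0.063,4],[16.39,6.79,-1.9,-0.0,-0.0,0.079,4]]
[[3.38,1.1,-0.38,-0.0,-0.0,0.016,4],[6.75,2.19,-0.76,-0.0,-0.0,0.031,4],[10.13,3.29,-1.14,-0.0,-0.0,0.047,4],[10.13,3.29,-1.14,-0.0,-0.0,0.047,4],[10.13,3.29,-1.14,-0.0,-0.0,0.047,4]]
--
[[3.29,-0.62,0.0,-0.0,-0.0,0.013,4],[6.58,-1.25,0.0,-0.0,-0.0,0.027,4],[9.87,-1.87,0.01,-0.0,-0.0,0.04,4],[13.16,-2.5,0.01,-0.0,-0.0,0.054,4],[16.45,-3.12,0.01,-0.0,-0.0,0.067,4]]
[[3.24,-0.84,0.0,-0.0,-0.0,0.013,4],[6.48,-1.69,0.0,-0.0,-0.0,0.026,4],[9.73,-2.54,0.0,-0.0,-0.0,0.04,4],[12.97,-3.38,0.0,-0.0,-0.0,0.053,4],[12.97,-3.38,0.0,-0.0,-0.0,0.053,4]]
--
[[-0.0,0.0,2.5,-0.0,-0.0,0.0,4],[-0.0,0.0,5.0,-0.0,-0.0,0.0,4],[-0.0,0.0,5.0,-0.0,-0.0,0.0,4],[-0.0,0.0,5.0,-0.0,-0.0,0.0,4]]
--
```

View pics/top_a.png

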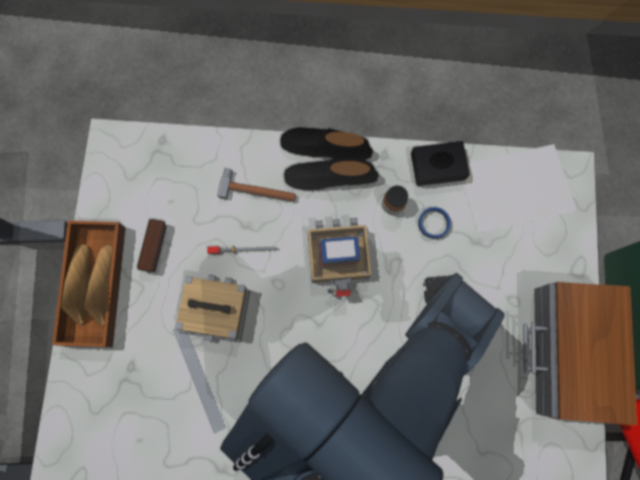

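Top view: the blue-lidded column is square on the felt at (341,250), and the cover (212,306) and pin (243,250) haven't moved. Next is the cover.

>>> send_rows([
  [3.28,1.36,-0.4,0,0,0.016,4],
  [6.56,2.72,-0.8,0,0,0.032,4],
  [9.83,4.07,-1.1,0,0,0.047,4],
  [13.11,5.43,-1.5,0,0,0.063,4],
  [16.4,6.8,-1.9,0,0,0.079,4],
])

```text
t: 20.9
position: [0.4456, -0.081, 0.3559]
orientation: [3.142, -0.0, 1.654]
wrist_force: [0.5, -0.4, 0.8]
grip_width: 0.0453
grip_force: 0.0
```

>>> send_rows([
  [3.38,1.1,-0.4,0,0,0.016,4],
  [6.75,2.19,-0.8,0,0,0.031,4],
  [10.1,3.3,-1.1,0,0,0.047,4],
])

```text
t: 21.15
position: [0.4699, 0.0226, 0.3671]
orientation: [3.141, -0.0, 1.607]
wrist_force: [-0.3, -0.7, -0.7]
grip_width: 0.0399
grip_force: 0.0
```

>>> send_rows([
  [3.29,-0.62,0,0,0,0.013,4],
  [6.58,-1.25,0,0,0,0.027,4],
  [9.87,-1.87,0,0,0,0.04,4],
  [13.16,-2.5,0,0,0,0.054,4],
  [16.5,-3.1,0,0,0,0.067,4],
])

```text
t: 21.57
position: [0.4319, 0.186, 0.3667]
orientation: [-3.142, -0.0, 1.54]
wrist_force: [0.0, 0.1, 0.1]
grip_width: 0.0395
grip_force: 0.0
```

>>> send_rows([
  [3.24,-0.84,0,0,0,0.013,4],
  [6.48,-1.69,0,0,0,0.026,4],
  [9.73,-2.54,0,0,0,0.04,4],
  [13,-3.4,0,0,0,0.053,4],
  [13,-3.4,0,0,0,0.053,4],
])

```text
t: 21.98
position: [0.4011, 0.3193, 0.3667]
orientation: [-3.142, -0.001, 1.49]
wrist_force: [0.3, 0.4, -0.3]
grip_width: 0.0397
grip_force: 0.0
```

>>> send_rows([
  [0,0,2.5,0,0,0,4],
  [0,0,5,0,0,0,4],
  [0,0,5,0,0,0,4],
  [0,0,5,0,0,0,4],
  [0,0,5,0,0,0,4],
])

```text
t: 22.4
position: [0.4034, 0.3146, 0.3177]
orientation: [3.141, -0.001, 1.487]
wrist_force: [0.4, 0.0, 0.9]
grip_width: 0.0399
grip_force: 0.0
```

```bash
python3 - <<'E'
from plan import *
from h import *
print(pose()[0],pose()[1].as_euler('xyz',degrees=True))
im,d,P=cloud('scene'); cv2.imwrite('pics/s3.png',im[170:330,370:570,::-1].repeat(3,0).repeat(3,1))
go([(.406,.315,.102,85.1,4)])
E
```

```text
[0.40343929 0.31461809 0.31772709] [ 1.79962463e+02 -3.07882682e-02  8.51702846e+01]
[[0.03,0.12,2.45,0.0,-0.0,0.0,4],[0.06,0.23,4.9,0.001,-0.001,0.001,4],[0.06,0.23,4.9,0.001,-0.001,0.001,4],[0.06,0.23,4.9,0.001,-0.001,0.001,4]]
--
```

View pics/s3.png

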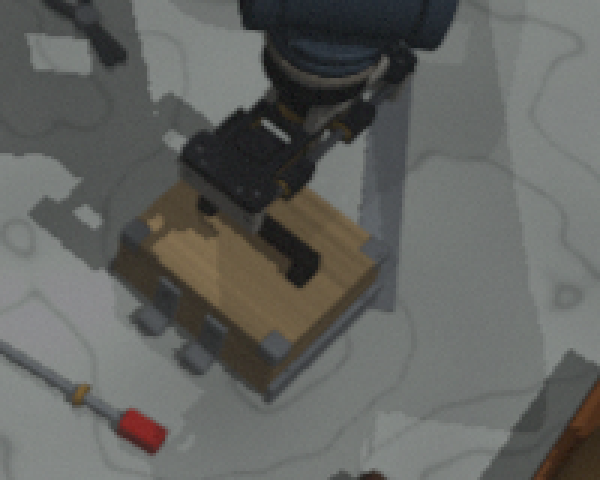

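The gripper is over the handle, with the finger on the bar near (260,215) in the crop. I'll descend and grip.

>>> send_rows([
  [0.1,0.2,2,0,0,0,4],
  [0.1,0.2,4,0,0,0,4],
  [0.1,0.2,4.9,0,0,0,4],
  [0.1,0.2,4.9,0,0,0,4],
  [0.1,0.2,4.9,0,0,0,4],
])

```text
t: 22.87
position: [0.4058, 0.3151, 0.2684]
orientation: [3.141, -0.0, 1.486]
wrist_force: [0.0, -1.3, 1.0]
grip_width: 0.0402
grip_force: 0.0
```

>>> send_rows([
  [0,0,0,0,0,0,0.5],
  [0,0,0,0,0,0,0.5],
  [0,0,0,0,0,0,0.5],
  [0,0,0,0,0,0,0.5],
  [0,0,0,0,0,0,0.5],
])

```text
t: 23.28
position: [0.4057, 0.3151, 0.2681]
orientation: [3.141, -0.001, 1.486]
wrist_force: [0.2, -0.0, 3.7]
grip_width: 0.0159
grip_force: 30.0
```

>>> send_rows([
  [0,0,0,0,0,0,0.5],
  [0,0,0,0,0,0,0.5],
  [0,0,-0.5,0,0,0,0.5],
  [0,0,-2,0,0,0,0.5],
  [0,0,-4,0,0,0,0.5],
])

```text
t: 23.7
position: [0.4049, 0.3146, 0.3065]
orientation: [-3.138, 0.003, 1.486]
wrist_force: [0.3, -0.3, -5.2]
grip_width: 0.0154
grip_force: 30.0
```

```bash
python3 - <<'E'
from plan import *
print(pose()[0],pose()[1].as_euler('xyz',degrees=True),arm.sense()['grip_width'])
go([(.406,.315,.235,85.1,.5,.025),(.580,-.0158,.235,99.2,.5,.025)],turn=3)
E
```

```text
[0.40487291 0.31459565 0.30654699] [-1.79780198e+02  1.62406678e-01  8.51296484e+01] 0.015440711134074844
[[0.0,0.02,-2.39,-0.001,0.001,0.0,0.5],[0.01,0.04,-4.78,-0.002,0.002,0.0,0.5],[0.02,0.05,-7.16,-0.003,0.002,0.001,0.5],[0.02,0.07,-9.55,-0.004,0.003,0.001,0.5],[0.02,0.07,-9.55,-0.004,0.003,0.001,0.5]]
--
[[-2.1,1.35,0.0,0.0,-0.0,-0.016,0.5],[-4.2,2.69,0.0,0.0,-0.0,-0.033,0.5],[-6.29,4.04,0.0,0.0,-0.0,-0.049,0.5],[-8.39,5.38,0.0,0.0,-0.0,-0.066,0.5],[-10.49,6.73,0.0,0.0,-0.0,-0.082,0.5]]
[[-2.2,1.17,0.0,0.0,-0.0,-0.016,0.5],[-4.4,2.34,0.0,0.0,-0.0,-0.033,0.5],[-6.6,3.5,0.0,0.0,-0.0,-0.049,0.5],[-8.8,4.67,0.0,0.0,-0.0,-0.066,0.5],[-11.0,5.84,0.0,0.0,-0.0,-0.082,0.5]]
[[-2.29,0.99,0.0,0.0,-0.0,-0.017,0.5],[-4.58,1.97,0.0,0.0,-0.0,-0.033,0.5],[-6.86,2.96,0.0,0.0,-0.0,-0.05,0.5],[-9.15,3.94,0.0,0.0,-0.0,-0.066,0.5],[-11.44,4.93,0.0,0.0,-0.0,-0.083,0.5]]
--
```

>>> send_rows([
  [0,0,-2.4,0,0,0,0.5],
  [0,0,-4.8,0,0,0,0.5],
  [0,0,-7.2,0,0,0,0.5],
  [0,0.1,-9.6,0,0,0,0.5],
  [0,0.1,-9.6,0,0,0,0.5],
])

```text
t: 24.12
position: [0.4069, 0.3152, 0.4074]
orientation: [3.137, -0.003, 1.486]
wrist_force: [0.4, -0.2, -5.1]
grip_width: 0.0159
grip_force: 30.0
```

>>> send_rows([
  [-2.1,1.35,0,0,0,-0.016,0.5],
  [-4.2,2.69,0,0,0,-0.033,0.5],
  [-6.29,4.04,0,0,0,-0.049,0.5],
  [-8.39,5.38,0,0,0,-0.066,0.5],
  [-10.5,6.7,0,0,0,-0.082,0.5],
])

```text
t: 24.53
position: [0.4644, 0.2034, 0.4017]
orientation: [-3.139, 0.001, 1.569]
wrist_force: [0.4, 0.8, -5.9]
grip_width: 0.0156
grip_force: 30.0
```

>>> send_rows([
  [-2.2,1.17,0,0,0,-0.016,0.5],
  [-4.4,2.34,0,0,0,-0.033,0.5],
  [-6.6,3.5,0,0,0,-0.049,0.5],
  [-8.8,4.67,0,0,0,-0.066,0.5],
  [-11,5.8,0,0,0,-0.082,0.5],
])

```text
t: 24.95
position: [0.5221, 0.0933, 0.4016]
orientation: [-3.139, -0.0, 1.651]
wrist_force: [0.2, 0.8, -5.6]
grip_width: 0.0154
grip_force: 30.0
```

>>> send_rows([
  [-2.29,0.99,0,0,0,-0.017,0.5],
  [-4.58,1.97,0,0,0,-0.033,0.5],
  [-6.86,2.96,0,0,0,-0.05,0.5],
  [-9.15,3.94,0,0,0,-0.066,0.5],
  [-11.4,4.9,0,0,0,-0.083,0.5],
])

```text
t: 25.37
position: [0.58, -0.0165, 0.4014]
orientation: [-3.139, -0.001, 1.733]
wrist_force: [-0.1, 0.7, -4.6]
grip_width: 0.0157
grip_force: 30.0
```

>>> send_rows([
  [0,0,0,0,0,0,0.5],
  [0,0,0,0,0,0,0.5],
  [0,0,0,0,0,0,0.5],
  [0,0,0,0,0,0,0.5],
  [0,0,0,0,0,0,0.5],
])

```text
t: 25.78
position: [0.5796, -0.0146, 0.4032]
orientation: [-3.141, -0.0, 1.734]
wrist_force: [0.9, 0.2, -5.7]
grip_width: 0.0156
grip_force: 30.0
```

```bash
python3 - <<'E'
from plan import *
from h import *
s=arm.sense();print(pose()[0],pose()[1].as_euler('xyz',degrees=True),s['grip_width'],s['wrist_force'],s['torque'])
im,d,P=cloud('top'); np.savez('top_b.npz',im=im,d=d,P=P); im2,d2,P2=cloud('scene'); np.savez('scene_b.npz',im=im2,d=d2,P=P2)
a=cv2.resize(im2[150:310,220:380,::-1],(560,560),interpolation=cv2.INTER_CUBIC)
cv2.imwrite('pics/s4.png',a)
E
```

```text
[ 0.57958109 -0.01459144  0.40324294] [-1.79961776e+02 -1.85957141e-02  9.93281599e+01] 0.015607745830660403 [ 0.90995107  0.2281041  -5.68033247] [-0.04394435 -0.0710924   0.05134538]
```

View pics/s4.png

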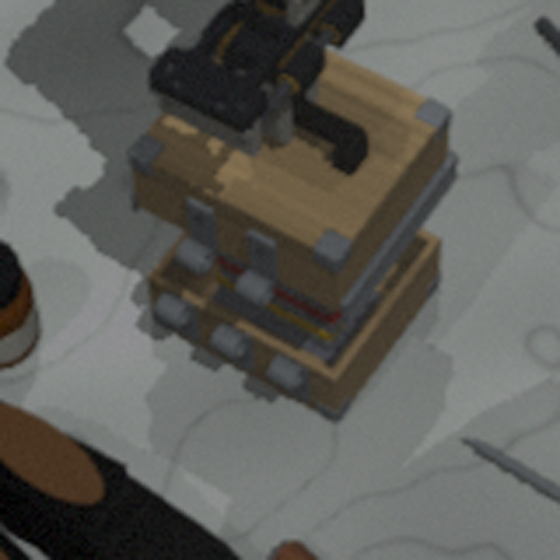

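The cover hangs level over the tray. Its knuckles at (195,256) and (255,288) sit above the gaps between the tray's knuckles at (172,310), (230,341) and (288,372). I'll measure the offset.

```bash
python3 - <<'E'
from meas import *
for cam in('scene','top'):
    t=np.load(cam+'_b.npz'); P=t['P']; z=P[...,2]; X,Y=loc(P,np.array([.580,-.0158]),9.2)
    for n,hz in(('tray',.06),('cover',.146)):
        m=(X>.071)&(X<.115)&(abs(Y)<.085)&(z>hz-.002)&(z<hz+.02)
        k,l,s,_=cv2.connectedComponentsWithStats(m.astype(np.uint8))
        for i in range(1,k):
            if s[i,4]>15:
                q=l==i; r=lambda a:np.round(1000*np.array([*np.percentile(a[q],[3,97]),a[q].mean()]),1)
                print(cam,n,'X',r(X),'Y',r(Y),'z',r(z),s[i,4])
E
```

```text
scene tray X [75.3 93.4 85.3] Y [-59.9 -38.7 -48.6] z [61. 76. 69.] 72
scene tray X [71.5 93.9 84.1] Y [-11.8   8.8  -0.5] z [59.  75.9 68.1] 79
scene tray X [71.9 93.4 84.9] Y [36.  56.4 46.7] z [58.7 74.8 68.1] 79
scene cover X [71.6 91.4 82.2] Y [-33.1 -13.3 -22.8] z [147.  164.5 157. ] 93
scene cover X [71.4 91.2 82. ] Y [15.  34.5 25.6] z [146.3 163.9 156.6] 98
```

>>> send_rows([
  [-0.1,0.1,0,0,0,-0.002,0.5],
  [-0.2,0.2,1.5,0,0,-0.002,0.5],
  [-0.2,0.2,3,0,0,-0.002,0.5],
  [-0.2,0.2,4.5,0,0,-0.002,0.5],
  [-0.2,0.2,6,0,0,-0.002,0.5],
])

```text
t: 26.3
position: [0.5822, -0.0169, 0.3431]
orientation: [3.141, 0.0, 1.735]
wrist_force: [0.3, -0.7, -5.2]
grip_width: 0.0155
grip_force: 30.0
```

>>> send_rows([
  [0,0,0.5,0,0,0,0.5],
  [0,0,0.5,0,0,0,0.5],
  [0,0,0.5,0,0,0,0.5],
  [0,0,0.5,0,0,0,0.5],
  [0,0,0.5,0,0,0,0.5],
])

```text
t: 26.72
position: [0.5824, -0.017, 0.3397]
orientation: [3.14, 0.0, 1.735]
wrist_force: [0.0, 0.8, -6.6]
grip_width: 0.0158
grip_force: 30.0
```

```bash
cat > kn.py <<'E'
from meas import *
from plan import pose
from rig import arm
p=pose()[0]; s=arm.sense(); print(p,pose()[1].as_euler('xyz',degrees=True),s['wrist_force'].round(1))
im,d,P=cloud('scene'); cv2.imwrite('pics/kn_%d.png'%(s['t']*10),cv2.resize(im[150:310,220:380,::-1],(560,560),interpolation=cv2.INTER_CUBIC))
z=P[...,2]; X,Y=loc(P,np.array([.580,-.0158]),9.2); cz=.06+p[2]-.316
for n,hz in(('tray',.06),('cover',cz)):
    m=(X>.071)&(X<.115)&(abs(Y)<.085)&(z>hz+.002)&(z<hz+.02)
    k,l,st,_=cv2.connectedComponentsWithStats(m.astype(np.uint8))
    for i in range(1,k):
        if st[i,4]>15:
            q=l==i; r=lambda a:np.round(1000*np.array([*np.percentile(a[q],[3,97]),a[q].mean()]),1)
            print(n,'X',r(X),'Y',r(Y),'z',r(z),st[i,4])
E
python3 kn.py; ls -t pics|head -1; python3 -c "
from plan import *
go([(.5822,-.0164,.163,99.2,.5,.025)])"
```

```text
[ 0.58240156 -0.01699227  0.33965217] [1.79910384e+02 2.56260720e-02 9.93997920e+01] [ 0.   0.8 -6.6]
tray X [76.8 93.1 86.5] Y [-59.4 -39.2 -50.6] z [62.3 77.  69.9] 52
tray X [75.4 93.1 86.2] Y [-11.2   7.1  -2.9] z [63.6 75.9 70.2] 54
tray X [73.4 94.4 86. ] Y [37.1 56.2 46.3] z [64.  76.2 70.3] 67
cover X [71.  74.1 72.1] Y [-82.4 -60.  -72.4] z [ 90.  102.4  97. ] 17
cover X [72.  94.2 82.5] Y [-41.2 -12.9 -25.9] z [ 87.7 102.6  94.5] 97
cover X [71.7 94.2 82.2] Y [ 5.7 36.8 21.9] z [ 86.5 101.9  94. ] 99
kn_267.png
[[0.06,-0.01,0.95,0.001,0.0,0.003,0.5],[0.06,-0.01,0.95,0.001,0.0,0.003,0.5],[0.06,-0.01,0.95,0.001,0.0,0.003,0.5]]
--
```

>>> send_rows([
  [0.05,0,0.3,0,0,0.003,0.5],
  [0.05,0,0.6,0,0,0.003,0.5],
  [0.05,0,0.9,0,0,0.003,0.5],
  [0.05,0,1.2,0,0,0.003,0.5],
  [0.05,0,1.2,0,0,0.003,0.5],
])

```text
t: 27.18
position: [0.582, -0.0165, 0.3258]
orientation: [-3.14, -0.0, 1.732]
wrist_force: [-0.1, -0.3, -5.7]
grip_width: 0.0157
grip_force: 30.0
```

>>> send_rows([
  [0,0,0.2,0,0,0,0.5],
  [0,0,0.4,0,0,0,0.5],
  [0,0,0.6,0,0,0,0.5],
  [0,0,0.6,0,0,0,0.5],
])

```text
t: 27.52
position: [0.582, -0.0165, 0.3202]
orientation: [-3.141, -0.0, 1.732]
wrist_force: [-0.1, 0.9, -6.8]
grip_width: 0.016
grip_force: 30.0
```

No contact so far. I'll continue down.

>>> send_rows([
  [0,0,0.15,0,0,0,0.5],
  [0,0,0.3,0,0,0,0.5],
  [0,0,0.4,0,0,0,0.5],
  [0,0,0.4,0,0,0,0.5],
])

```text
t: 27.85
position: [0.5821, -0.0165, 0.3164]
orientation: [-3.141, -0.0, 1.732]
wrist_force: [-0.2, 0.2, -5.0]
grip_width: 0.0157
grip_force: 30.0
```

```bash
python3 kn.py; ls -t pics|head -1
```

```text
[ 0.58208626 -0.0164662   0.31644732] [-1.79990228e+02 -9.80549998e-03  9.92196535e+01] [-0.2  0.2 -5. ]
tray X [71.7 94.  83.8] Y [-56.   53.3  -0.1] z [62.8 77.1 70.2] 383
cover X [71.7 94.  83.7] Y [-56.   53.3  -0.1] z [63.1 77.9 70.4] 382
kn_278.png
```

>>> send_rows([
  [0,0,0.1,0,0,0,0.5],
  [0,0,0.2,0,0,0,0.5],
  [0,0,0.2,0,0,0,0.5],
  [0,0,0.2,0,0,0,0.5],
])

```text
t: 28.23
position: [0.5821, -0.0165, 0.316]
orientation: [3.141, 0.0, 1.732]
wrist_force: [-6.1, -0.8, 8.9]
grip_width: 0.0158
grip_force: 30.0
```

View pics/kn_278.png

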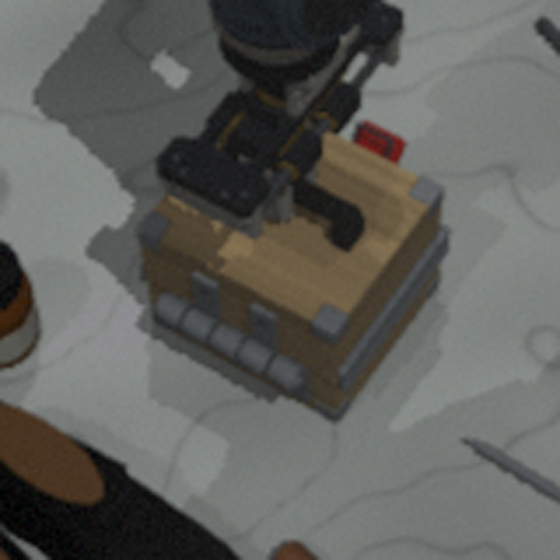

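The five knuckles sit in one line in the picture, from (165,308) to (290,372). The cover is seated, so I'll let it go.

>>> send_rows([
  [0,0,-0.15,0,0,0,0.5],
  [0,0,-0.15,0,0,0,4],
  [0,0,-0.15,0,0,0,4],
  [0,0,-0.15,0,0,0,4],
  [0,0,-0.15,0,0,0,4],
])

```text
t: 28.65
position: [0.5823, -0.0165, 0.3163]
orientation: [3.141, 0.0, 1.732]
wrist_force: [0.9, 0.5, -1.3]
grip_width: 0.0374
grip_force: 0.0
```

>>> send_rows([
  [0,0,0,0,0,0,4],
  [0,0,-2,0,0,0,4],
  [0,0,-5,0,0,0,4],
  [0,0,-8,0,0,0,4],
  [0,0,-8,0,0,0,4],
])

```text
t: 29.07
position: [0.5829, -0.0166, 0.4018]
orientation: [3.134, 0.002, 1.732]
wrist_force: [1.2, 1.0, 1.3]
grip_width: 0.0403
grip_force: 0.0
```

>>> send_rows([
  [-3,-3,0,0,0,0,4],
  [-5,-6,0,0,0,0,4],
  [-8,-9,0,0,0,0,4],
  [-10,-12,0,0,0,0,4],
  [-12,-15,0,0,0,0,4],
])

```text
t: 29.48
position: [0.4518, -0.1601, 0.3959]
orientation: [3.141, 0.0, 1.732]
wrist_force: [0.2, -1.1, -0.7]
grip_width: 0.0405
grip_force: 0.0
```

```bash
python3 - <<'E'
from meas import *
from plan import pose
print(pose()[0])
for cam in('top','scene'):
    im,d,P=cloud(cam); np.savez(cam+'_c.npz',im=im,d=d,P=P); z=P[...,2]; f=im.astype(float)
    X,Y=loc(P,np.array([.582,-.0165]),9.2)
    m=(X>.071)&(X<.115)&(abs(Y)<.075)&(z>.062)&(z<.08); r=lambda a:np.round(1000*np.array([*np.percentile(a[m],[2,98]),a[m].mean()]),1)
    print(cam,'hinge X',r(X),'Y',r(Y),'z',r(z))
    m=(abs(X)<.1)&(abs(Y)<.1)&(z>.14)&(z<.17); print('handle',rect2(P[m][:,:2]),z[m].mean())
    m=(abs(X)<.09)&(abs(Y)<.1)&(z>.112)&(z<.135);print('top',rect2(P[m][:,:2]),z[m].mean(),z[m].std())
    red=reg(P,(.46,.70,.24,.46),-.01,.05)&(f[...,0]>1.6*f[...,1]); v,u=np.where(red); hp=np.array([u.mean(),v.mean()])
    print('handle px',hp.round(1),P[red].mean(0).round(4),rect2(P[red][:,:2]))
    # pin shaft: darker than local background near handle
    g=cv2.cvtColor(im,cv2.COLOR_RGB2GRAY).astype(float); bg=cv2.medianBlur(g.astype(np.uint8),21).astype(float)
    D=(bg-g>14)&(np.hypot(*(np.mgrid[0:480,0:640]-hp[::-1,None,None]))<100)&reg(P,(.45,.72,.1,.4),-.02,.03)&~red
    k,l,s,c=cv2.connectedComponentsWithStats(D.astype(np.uint8),connectivity=8)
    for i in range(1,k):
        if s[i,4]>40:
            q=l==i; vv,uu=np.where(q); L=cv2.fitLine(np.stack([uu,vv],1).astype(np.float32),cv2.DIST_HUBER,0,1,.01).ravel()
            print('blob',s[i],'line',L.round(2))
E
python3 - <<'E'
import cv2,numpy as np
im=np.load('top_c.npz')['im'][...,::-1]
cv2.imwrite('pics/c1.png',cv2.resize(im[205:345,190:390],(800,560),interpolation=cv2.INTER_CUBIC))
E
```

```text
[ 0.45184456 -0.16005548  0.39590941]
top hinge X [81.3 88.2 85. ] Y [-56.2  54.2  -0.5] z [62.2 71.6 66.5]
handle [579.3 -16.8 108.8  21.    8.9] 0.15204955950482996
top [580.  -17.4 162.3 144.1   8.9] 0.12066643162038553 0.0030307004025493934
handle px [213.5 249.6] [0.5694 0.3336 0.0175] [571.1 334.   32.   24.5  12.5]
blob [239 221  13   8  45] line [  0.88   0.47 244.47 225.41]
blob [206 245  73  11 426] line [ 1.0000e+00 -4.0000e-02  2.4467e+02  2.4962e+02]
scene hinge X [71.4 92.3 82.3] Y [-56.8  56.6   1. ] z [62.9 78.4 70.5]
handle [583.  -16.6 108.8  20.    8.7] 0.15453672132105514
top [582.9 -17.  165.6 150.2   8.6] 0.1243191544353184 0.0032859538413995294
handle px [416.8 313.1] [0.5735 0.3362 0.0203] [572.3 335.6  33.8  20.5   8.5]
blob [352 275  75  48 420] line [  0.85   0.52 384.22 294.77]
```

View pics/c1.png

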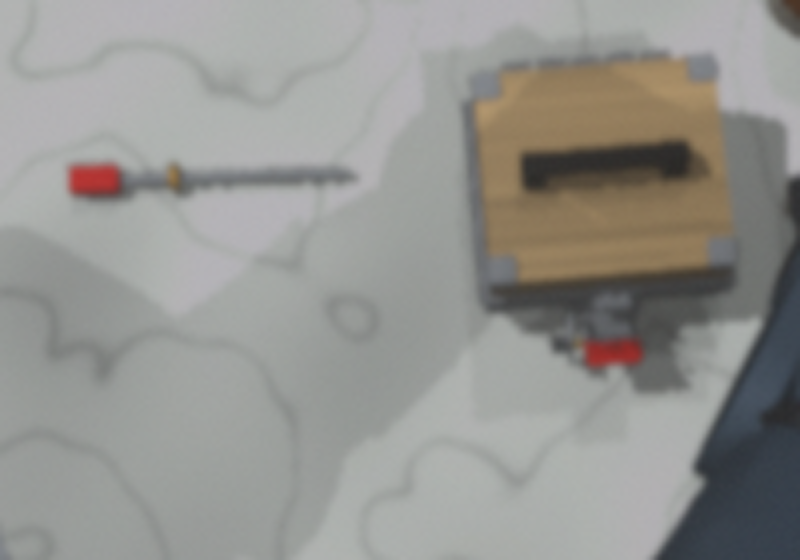

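The cover is seated. The pin is unmoved: handle at full-picture pixel (213.5,249.6), collar near (233,249.5), tip at (279,249).

```bash
cat > ray.py <<'E'
import numpy as np
from rig import arm
def ray(cam,u,v,z):
    c=arm.camera_info(cam); f=240/np.tan(np.radians(c['fovy'])/2); T=np.array(c['pose'])
    d=T[:3,:3]@np.array([(u-c['cx'])/f,-(v-c['cy'])/f,-1]); o=T[:3,3]
    return (o+d*(z-o[2])/d[2])[:2]
E
python3 - <<'E'
from ray import *
for cam,h,col,t in(('top',(213.5,249.6),(233.5,249.6),(279,248.8)),('scene',(416.8,313.1),None,None)):
    H=ray(cam,*h,.013); print(cam,'handle',H.round(4))
    if t: T=ray(cam,*t,.01); d=H-T; print('tip',T.round(4),'dir',np.degrees(np.arctan2(d[1],d[0])),np.linalg.norm(d)); print('collar',ray(cam,*col,.012))
a=ray('scene',384.22-.85*30,294.77-.52*30,.01);b=ray('scene',384.22+.85*30,294.77+.52*30,.01);d=b-a;print(a,b,np.degrees(np.arctan2(d[1],d[0])))
from plan import *
p,r=go([(.46,.0,.24,96,4),(.571,.335,.24,94.5,4),(.571,.335,.06,94.5,4)])
E
```

```text
top handle [0.5703 0.3345]
tip [0.5864 0.1512] dir 95.00658906381395 0.18404456723784565
collar [0.5745542  0.27857722]
scene handle [0.57   0.3348]
[0.58871797 0.17215581] [0.57398464 0.31727057] 95.7973045196912
[[3.16,0.69,-0.22,-0.0,0.0,0.011,4],[6.31,1.38,-0.44,-0.0,0.0,0.021,4],[9.47,2.06,-0.66,-0.001,0.0,0.032,4],[12.62,2.75,-0.88,-0.001,0.0,0.042,4],[15.78,3.44,-1.1,-0.001,0.0,0.053,4]]
--
[[3.22,1.45,-0.0,0.0,0.0,0.003,4],[6.43,2.91,-0.0,0.0,0.0,0.005,4],[9.65,4.36,-0.01,0.0,0.0,0.008,4],[12.86,5.82,-0.01,0.0,0.0,0.01,4],[16.08,7.27,-0.01,0.0,0.0,0.013,4]]
[[3.23,1.41,-0.0,0.0,0.0,0.003,4],[6.47,2.82,-0.0,0.0,0.0,0.005,4],[9.7,4.24,-0.0,0.0,0.0,0.008,4],[12.94,5.65,-0.0,0.0,0.0,0.01,4],[16.17,7.06,-0.0,0.0,0.0,0.013,4]]
--
[[0.0,-0.0,3.6,0.0,0.0,0.0,4],[0.0,-0.0,7.2,0.0,0.0,0.0,4],[0.01,-0.0,10.8,0.0,0.0,0.0,4],[0.01,-0.0,14.4,0.0,0.0,0.0,4],[0.01,-0.0,18.0,0.0,0.0,0.0,4]]
--
```

>>> send_rows([
  [3.16,0.69,-0.2,0,0,0.011,4],
  [6.31,1.38,-0.4,0,0,0.021,4],
  [9.47,2.06,-0.7,0,0,0.032,4],
  [12.62,2.75,-0.9,0,0,0.042,4],
  [15.8,3.4,-1.1,0,0,0.053,4],
])

```text
t: 30.0
position: [0.4617, 0.0043, 0.4072]
orientation: [3.141, -0.0, 1.678]
wrist_force: [-0.3, 0.4, -0.0]
grip_width: 0.04
grip_force: 0.0
```

>>> send_rows([
  [3.22,1.45,0,0,0,0.003,4],
  [6.43,2.91,0,0,0,0.005,4],
  [9.65,4.36,0,0,0,0.008,4],
  [12.86,5.82,0,0,0,0.01,4],
  [16.1,7.3,0,0,0,0.01,4],
])

```text
t: 30.42
position: [0.517, 0.1729, 0.407]
orientation: [3.141, -0.0, 1.669]
wrist_force: [0.8, -0.7, -0.8]
grip_width: 0.0402
grip_force: 0.0
```

>>> send_rows([
  [3.23,1.41,0,0,0,0,4],
  [6.47,2.82,0,0,0,0,4],
  [9.7,4.24,0,0,0,0,4],
  [12.94,5.65,0,0,0,0,4],
  [16.2,7.1,0,0,0,0,4],
])

```text
t: 30.83
position: [0.5716, 0.3411, 0.4067]
orientation: [-3.142, -0.0, 1.669]
wrist_force: [0.8, 0.2, -0.1]
grip_width: 0.0401
grip_force: 0.0
```

>>> send_rows([
  [0,0,3.5,0,0,0,4],
  [0,0,7.2,0,0,0,4],
  [0,0,10.8,0,0,0,4],
  [0,0,14.4,0,0,0,4],
  [0,0,17,0,0,0,4],
])

```text
t: 31.25
position: [0.5706, 0.3391, 0.2334]
orientation: [-3.139, 0.001, 1.669]
wrist_force: [-0.4, -0.9, 0.0]
grip_width: 0.0401
grip_force: 0.0
```

>>> send_rows([
  [0,0,0,0,0,0,4],
  [0,0,0,0,0,0,4],
  [0,0,0,0,0,0,4],
])

```text
t: 31.5
position: [0.572, 0.3392, 0.2389]
orientation: [3.139, -0.001, 1.669]
wrist_force: [0.5, 0.1, 0.6]
grip_width: 0.04
grip_force: 0.0
```

```bash
python3 - <<'E'
from plan import *
from h import *
print(pose()[0],pose()[1].as_euler('xyz',degrees=True))
im,d,P=cloud('scene'); cv2.imwrite('pics/s5.png',cv2.resize(im[240:360,340:500,::-1],(640,480),interpolation=cv2.INTER_CUBIC))
go([(.571,.335,.022,95.4,4)])
E
```

```text
[0.57204005 0.33917657 0.23893731] [ 1.79866314e+02 -5.44851379e-02  9.56289674e+01]
[[-0.2,-0.08,2.52,0.002,-0.0,0.002,4],[-0.4,-0.17,5.04,0.003,-0.001,0.004,4],[-0.4,-0.17,5.04,0.003,-0.001,0.004,4],[-0.4,-0.17,5.04,0.003,-0.001,0.004,4]]
--
```

View pics/s5.png

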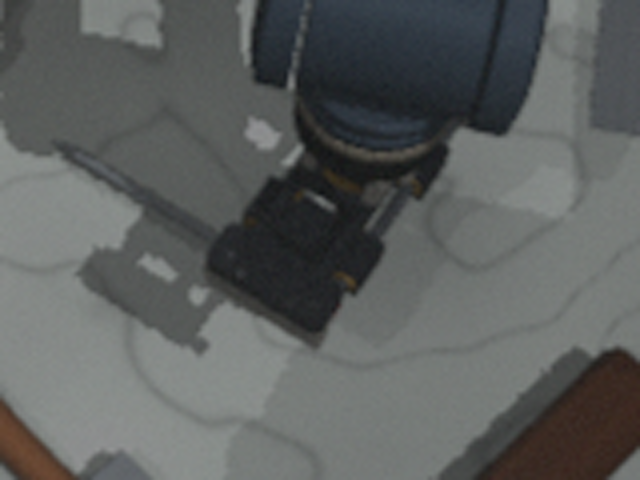

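The gripper hides the pin's handle, and the shaft runs out from under it to a tip near (60,148), so the approach is aligned. I'll descend and grip.

>>> send_rows([
  [-0.4,-0.1,2.5,0,0,0.004,4],
  [-0.4,-0.1,5,0,0,0.004,4],
  [-0.4,-0.1,5,0,0,0.004,4],
  [-0.4,-0.1,5,0,0,0.004,4],
  [-0.4,-0.1,5,0,0,0.004,1],
])

```text
t: 31.97
position: [0.5714, 0.3347, 0.1888]
orientation: [3.14, -0.001, 1.665]
wrist_force: [-0.3, 0.4, 0.4]
grip_width: 0.0367
grip_force: 0.0
```

>>> send_rows([
  [0,0,0,0,0,0,1],
  [0,0,0,0,0,0,1],
  [0,0,0,0,0,0,1],
  [0,0,0,0,0,0,1],
  [0,0,0,0,0,0,1],
])

```text
t: 32.38
position: [0.5711, 0.3346, 0.1879]
orientation: [3.141, -0.0, 1.665]
wrist_force: [-0.7, 0.0, 6.2]
grip_width: 0.02
grip_force: 29.9
```

>>> send_rows([
  [0,0,0,0,0,0,1],
  [0,0,-2,0,0,0,1],
  [0,0,-5,0,0,0,1],
  [0,0,-8,0,0,0,1],
  [0,0,-8,0,0,0,1],
])

```text
t: 32.8
position: [0.5721, 0.335, 0.2729]
orientation: [3.134, -0.003, 1.665]
wrist_force: [0.8, 0.5, -0.6]
grip_width: 0.0198
grip_force: 29.9
```

>>> send_rows([
  [0,0,0,0,0,0,1],
  [0,0,0,0,0,0,1],
  [0,0,0,0,0,0,1],
])

```text
t: 33.05
position: [0.5705, 0.3342, 0.2655]
orientation: [-3.139, 0.001, 1.665]
wrist_force: [-0.4, 0.0, -1.4]
grip_width: 0.0194
grip_force: 29.9
```

```bash
python3 - <<'E'
from plan import *
from h import *
s=arm.sense();print(pose()[0],pose()[1].as_euler('xyz',degrees=True),s['wrist_force'])
for c in('top','scene'):
    im,d,P=cloud(c); np.savez(c+'_d.npz',im=im,d=d,P=P)
    if c=='scene': cv2.imwrite('pics/s6.png',cv2.resize(im[200:330,330:500,::-1],(680,520),interpolation=cv2.INTER_CUBIC))
E
```

```text
[0.57053178 0.33422206 0.26545419] [-1.79852868e+02  5.68752954e-02  9.53866254e+01] [-0.38095113  0.03015152 -1.43043993]
```

View pics/s6.png

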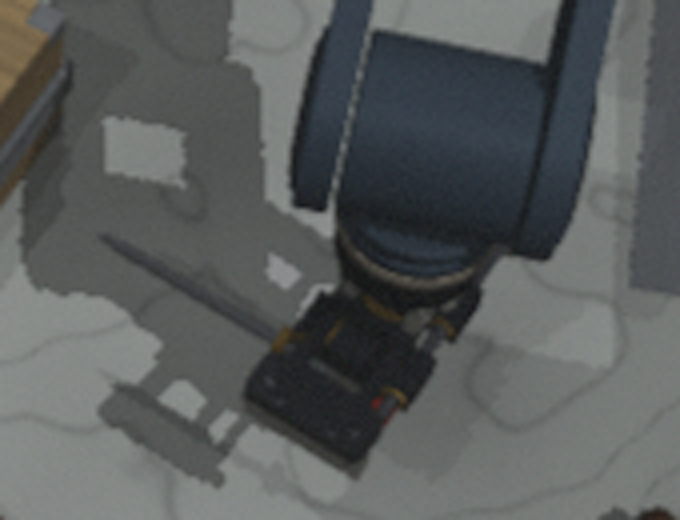

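```bash
cat > shaft.py <<'E'
from meas import *
from plan import pose
def shaft(P,p,yaw,zexp):
    """fit pin shaft in tool frame: along = distance from grip toward tip, lat = toward tool y"""
    a=np.radians(yaw); d=P[...,:2]-p[:2]; al=-(d[...,0]*np.cos(a)+d[...,1]*np.sin(a)); lat=d[...,0]*np.sin(a)-d[...,1]*np.cos(a)
    m=(al>.07)&(al<.2)&(abs(lat)<.02)&(abs(P[...,2]-zexp)<.02)
    if m.sum()<20: print('few',m.sum()); return
    A,L,Z=al[m],lat[m],P[...,2][m]
    print('n',m.sum(),'along max',A.max().round(4),'lat fit',np.polyfit(A-.12,L,1).round(4),'z fit',np.polyfit(A-.12,Z,1).round(4))
    c,(w,h),_=0,(0,0),0
    for k in np.arange(.08,.19,.02):
        q=m&(abs(al-k)<.01)
        if q.sum()>3: print('  ',round(k,2),'lat',np.median(lat[q]).round(4),'z',np.median(P[...,2][q]).round(4),q.sum())
E
python3 - <<'E'
from shaft import *
p,r=pose(); yaw=r.as_euler('xyz',degrees=True)[2]; print(p,yaw)
for c in('top','scene'):
    print(c); shaft(np.load(c+'_d.npz')['P'],p,yaw,p[2]-.1779)
E
```

```text
[0.57069304 0.33430663 0.26568836] 95.38476690423245
top
n 118 along max 0.1803 lat fit [ 0.0192 -0.0022] z fit [-0.0119  0.0883]
   0.08 lat -0.0027 z 0.0882 24
   0.1 lat -0.0037 z 0.0899 22
   0.12 lat -0.0017 z 0.0881 20
   0.14 lat -0.0015 z 0.087 21
   0.16 lat -0.0016 z 0.0889 24
   0.18 lat -0.0016 z 0.0874 7
scene
n 156 along max 0.1821 lat fit [0.0166 0.0006] z fit [0.006  0.0924]
   0.08 lat 0.0005 z 0.0918 28
   0.1 lat 0.0001 z 0.0916 31
   0.12 lat 0.0005 z 0.0929 28
   0.14 lat 0.0016 z 0.092 31
   0.16 lat 0.0014 z 0.0925 26
   0.18 lat 0.0014 z 0.0917 12
```

```bash
python3 -c "
from plan import *
go([(.6189,.2751,.0985,99.2,1,.025),(.6189,.2751,.0715,99.2,1,.025)],turn=4)"
```

```text
[[-1.59,1.06,0.0,-0.0,0.0,-0.017,1],[-3.18,2.12,0.0,-0.001,0.0,-0.034,1],[-4.76,3.18,0.01,-0.002,0.001,-0.05,1],[-6.35,4.24,0.01,-0.002,0.001,-0.067,1],[-6.35,4.24,0.01,-0.002,0.001,-0.067,1]]
--
[[0.0,0.0,1.35,-0.0,-0.0,0.0,1],[0.0,0.0,2.7,-0.0,-0.0,0.0,1],[0.0,0.0,2.7,-0.0,-0.0,0.0,1],[0.0,0.0,2.7,-0.0,-0.0,0.0,1]]
--
```

>>> send_rows([
  [-1.6,1.06,0,0,0,-0.017,1],
  [-3.2,2.12,0,0,0,-0.034,1],
  [-4.8,3.18,0,0,0,-0.05,1],
  [-6.4,4.2,0,0,0,-0.067,1],
  [-6.4,4.2,0,0,0,-0.067,1],
])

```text
t: 33.57
position: [0.6203, 0.2722, 0.2662]
orientation: [-3.141, 0.001, 1.73]
wrist_force: [0.7, 0.3, -0.2]
grip_width: 0.0196
grip_force: 29.9
```

>>> send_rows([
  [0,0,1.3,0,0,0,1],
  [0,0,2.7,0,0,0,1],
  [0,0,2.7,0,0,0,1],
  [0,0,2.7,0,0,0,1],
  [0,0,2.7,0,0,0,1],
])

```text
t: 33.98
position: [0.6184, 0.2753, 0.2398]
orientation: [-3.141, 0.0, 1.733]
wrist_force: [-0.4, 0.9, -2.0]
grip_width: 0.0197
grip_force: 29.9
```

```bash
cat > ins.py <<'E'
from shaft import *
def ins(tag):
    p,r=pose(); e=r.as_euler('xyz',degrees=True); yaw=e[2]; print('TCP',p.round(4),e.round(2))
    for c in('top','scene'):
        im,d,P=cloud(c); np.savez(f'{c}_{tag}.npz',im=im,d=d,P=P); z=P[...,2]
        X,Y=loc(P,np.array([.6640,-.0032]),9.2)   # hinge frame
        print(c)
        m=(abs(X)<.02)&(abs(Y)<.056)&(z>.062)&(z<.08)
        s=(abs(X)<.02)&(Y>.063)&(Y<.19)&(abs(z-(p[2]-.1779))<.016)
        for n,q in(('hinge',m),('shaft',s)):
            if q.sum()<15: print(n,'few',q.sum()); continue
            xs=[];zs=[];
            B=np.arange(Y[q].min(),Y[q].max(),.012)
            for b in B:
                w=q&(Y>=b)&(Y<b+.012)
                if w.sum()<4: continue
                t=w&(z>np.percentile(z[w],60)); xs.append((b+.006,(np.percentile(X[w],3)+np.percentile(X[w],97))/2,np.percentile(z[w],90)))
            xs=np.array(xs)*1000; print(n,q.sum(),'Ymin',(Y[q].min()*1000).round(1),'Xmid',xs[:,1].round(1),'mean',np.median(xs[:,1]).round(1),'ztop',xs[:,2].round(1))
    return p,e
if __name__=='__main__':
    import sys; ins(sys.argv[1])
E
python3 ins.py e
```

```text
TCP [0.6184 0.2753 0.2398] [-179.96    0.     99.27]
top
hinge 68 Ymin -54.8 Xmid [2.3 1.3 1.4 0.6 0.8 2.  2.1 2.4 1.6] mean 1.6 ztop [72.  70.5 70.8 70.5 70.1 68.1 69.7 71.7 70.5]
shaft 85 Ymin 85.0 Xmid [-2.2 -2.9 -2.5 -1.4 -2.2 -1.9 -2.9 -1.9] mean -2.2 ztop [65.9 65.5 64.5 68.1 67.3 67.9 69.8 65.9]
scene
hinge 427 Ymin -55.6 Xmid [-3.9 -3.4 -1.8 -3.7 -4.  -3.3 -1.3 -3.2 -3.8 -1.6] mean -3.4 ztop [76.2 76.7 75.9 76.6 75.6 74.7 75.7 76.2 75.5 73.9]
shaft 179 Ymin 63.1 Xmid [-14.3 -15.5   0.9   1.7   0.4   0.5   0.3   1.3  -0.4   0.9] mean 0.5 ztop [73.5 74.7 69.7 71.3 69.8 69.7 70.1 71.  70.4 70.3]
```

>>> send_rows([
  [-0.6,0,0.1,0,0,0,1],
  [-1.2,0,0.15,0,0,0,1],
  [-1.8,0,0.15,0,0,0,1],
  [-2.4,0,0.15,0,0,0,1],
  [-3,0,0.15,0,0,0,1],
])

```text
t: 34.5
position: [0.6238, 0.2442, 0.2388]
orientation: [3.141, -0.0, 1.731]
wrist_force: [-1.0, 0.1, -1.0]
grip_width: 0.0197
grip_force: 29.9
```

>>> send_rows([
  [0,0,0,0,0,0,1],
  [0,0,0,0,0,0,1],
  [0,0,0,0,0,0,1],
  [0,0,0,0,0,0,1],
])

```text
t: 34.83
position: [0.6235, 0.2453, 0.2387]
orientation: [3.141, -0.0, 1.732]
wrist_force: [0.1, -0.1, -0.5]
grip_width: 0.0197
grip_force: 29.9
```

```bash
python3 - <<'E'
from h import *
from plan import *
s=arm.sense(); p=s['position']; d=p[:2]-[.664,-.0032]; c,sn=np.cos(np.radians(9.2)),np.sin(np.radians(9.2))
print(p,np.degrees(s['orientation']),'X',d@[c,sn],'Y',d@[-sn,c],s['wrist_force'])
im,dd,P=cloud('scene'); cv2.imwrite('pics/s7.png',cv2.resize(im[205:295,270:390,::-1],(800,600),interpolation=cv2.INTER_CUBIC))
E
```

```text
[0.62353052 0.24531325 0.23866344] [ 1.79994469e+02 -4.58109000e-03  9.92378848e+01] X -0.00021629841636838093 Y 0.25178674514653626 [ 0.06350032 -0.06255688 -0.54799023]
```

View pics/s7.png

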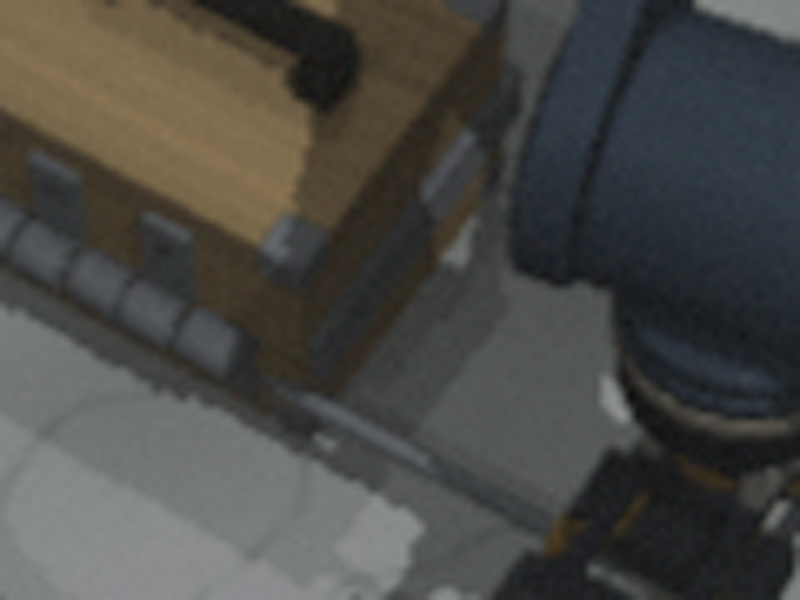

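The tip at (275,385) points into the end knuckle at (235,362). I'll advance gently and watch the force.

>>> send_rows([
  [-0.3,0,0,0,0,0,1],
  [-0.6,0,0,0,0,0,1],
  [-0.9,0,0,0,0,0,1],
  [-1.2,0,0,0,0,0,1],
  [-1.2,0,0,0,0,0,1],
])

```text
t: 35.3
position: [0.6257, 0.2325, 0.2386]
orientation: [-3.142, 0.0, 1.731]
wrist_force: [0.6, 0.0, -1.4]
grip_width: 0.0197
grip_force: 29.9
```

>>> send_rows([
  [-0.3,0,0,0,0,0,1],
  [-0.6,0,0,0,0,0,1],
  [-0.9,0,0,0,0,0,1],
  [-0.9,0,0,0,0,0,1],
])

```text
t: 35.63
position: [0.6271, 0.2237, 0.2386]
orientation: [-3.142, 0.0, 1.731]
wrist_force: [-0.1, -0.1, -1.9]
grip_width: 0.02
grip_force: 29.9
```

>>> send_rows([
  [-0.4,0,0,0,0,0,1],
  [-0.8,0,0,0,0,0,1],
  [-1.2,0,0,0,0,0,1],
  [-1.6,0,0,0,0,0,1],
  [-1.6,0,0,0,0,0,1],
])

```text
t: 36.05
position: [0.6297, 0.2077, 0.2386]
orientation: [-3.142, 0.0, 1.731]
wrist_force: [0.3, -0.5, -1.7]
grip_width: 0.0198
grip_force: 29.9
```

```bash
cat > st.py <<'E'
import numpy as np
from rig import arm
s=arm.sense(); p=s['position']; d=p[:2]-[.664,-.0032]; c,sn=np.cos(np.radians(9.2)),np.sin(np.radians(9.2))
print(p,np.degrees(s['orientation']),'X',d@[c,sn],'Y',d@[-sn,c],s['wrist_force'],s['torque'])
E
python3 st.py
```

```text
[0.62969625 0.20767629 0.23861578] [-1.79997221e+02  7.39731080e-03  9.91879821e+01] X -0.00014732493105581307 Y 0.2136481562319032 [ 0.29936801 -0.47602396 -1.70152614] [ 0.01134489 -0.11865852  0.00376071]
```

>>> send_rows([
  [-0.6,0,0,0,0,0,1],
  [-1.2,0,0,0,0,0,1],
  [-1.8,0,0,0,0,0,1],
  [-2.4,0,0,0,0,0,1],
  [-2.4,0,0,0,0,0,1],
])

```text
t: 36.47
position: [0.6336, 0.1835, 0.2386]
orientation: [-3.142, 0.0, 1.731]
wrist_force: [-0.1, -0.7, -1.6]
grip_width: 0.0199
grip_force: 29.9
```

>>> send_rows([
  [-0.6,0,0,0,0,0,1],
  [-1.2,0,0,0,0,0,1],
  [-1.8,0,0,0,0,0,1],
  [-2.4,0,0,0,0,0,1],
  [-2.4,0,0,0,0,0,1],
])

```text
t: 36.88
position: [0.6374, 0.1599, 0.2386]
orientation: [-3.141, 0.0, 1.731]
wrist_force: [0.6, -0.5, -1.2]
grip_width: 0.0195
grip_force: 29.9
```

>>> send_rows([
  [-0.8,0,0,0,0,0,1],
  [-1.6,0,0,0,0,0,1],
  [-2.4,0,0,0,0,0,1],
  [-3.2,0,0,0,0,0,1],
  [-4,0,0,0,0,0,1],
])

```text
t: 37.3
position: [0.6438, 0.1207, 0.2386]
orientation: [-3.142, -0.0, 1.732]
wrist_force: [-0.5, -0.0, -1.7]
grip_width: 0.0198
grip_force: 29.9
```

>>> send_rows([
  [-0.15,0,0,0,0,0,1],
  [-0.3,0,0,0,0,0,1],
  [-0.45,0,0,0,0,0,1],
  [-0.45,0,0,0,0,0,1],
])

```text
t: 37.63
position: [0.6443, 0.1172, 0.2386]
orientation: [-3.141, 0.0, 1.732]
wrist_force: [-0.6, -0.3, -1.5]
grip_width: 0.0198
grip_force: 29.9
```

```bash
python3 st.py
```

```text
[0.64431604 0.11716784 0.23861646] [-1.79993066e+02  1.70550687e-03  9.92255361e+01] X -0.00018619921844460763 Y 0.12196655519972505 [-0.6028568  -0.258039   -1.48787358] [-0.10143899 -0.01621718 -0.16053633]
```

>>> send_rows([
  [-0.15,0,0,0,0,0,1],
  [-0.3,0,0,0,0,0,1],
  [-0.3,0,0,0,0,0,1],
  [-0.3,0,0,0,0,0,1],
])

```text
t: 37.97
position: [0.6448, 0.1143, 0.2386]
orientation: [-3.141, 0.0, 1.732]
wrist_force: [-0.4, -0.5, -1.4]
grip_width: 0.0195
grip_force: 29.9
```

>>> send_rows([
  [-0.1,0,0,0,0,0,1],
  [-0.2,0,0,0,0,0,1],
  [-0.2,0,0,0,0,0,1],
])

```text
t: 38.22
position: [0.6452, 0.1122, 0.2386]
orientation: [-3.142, -0.0, 1.732]
wrist_force: [-1.1, -0.1, -1.5]
grip_width: 0.0198
grip_force: 29.9
```

```bash
python3 st.py
```

```text
[0.64516551 0.11217748 0.23862348] [-1.79997426e+02 -1.08708268e-03  9.92209192e+01] X -0.0001455180357816943 Y 0.11690457524629057 [-1.14482271 -0.08834744 -1.46043015] [ 0.03189158  0.08645692 -0.13459828]
```

>>> send_rows([
  [-0.1,0,0,0,0,0,1],
  [-0.15,0,0,0,0,0,1],
  [-0.15,0,0,0,0,0,1],
])

```text
t: 38.47
position: [0.6453, 0.1114, 0.2387]
orientation: [3.142, -0.001, 1.732]
wrist_force: [-1.0, 5.0, -1.1]
grip_width: 0.0199
grip_force: 29.9
```

>>> send_rows([
  [-0.1,0,0,0,0,0,1],
  [-0.15,0,0,0,0,0,1],
  [-0.15,0,0,0,0,0,1],
])

```text
t: 38.72
position: [0.6454, 0.1109, 0.2387]
orientation: [3.142, -0.003, 1.732]
wrist_force: [-3.0, 12.9, -0.8]
grip_width: 0.0197
grip_force: 29.9
```

```bash
python3 st.py; python3 - <<'E'
from h import *
im,dd,P=cloud('scene'); cv2.imwrite('pics/s8.png',cv2.resize(im[185:275,240:360,::-1],(800,600),interpolation=cv2.INTER_CUBIC))
E
```

```text
[0.64535181 0.11086583 0.23869802] [ 1.79997938e+02 -1.71128905e-01  9.92190498e+01] X -0.0001713284954961529 Y 0.11558000822138773 [-2.99186112 12.8975393  -0.76920999] [ 2.26517744  0.29027463 -0.13248525]
```

View pics/s8.png

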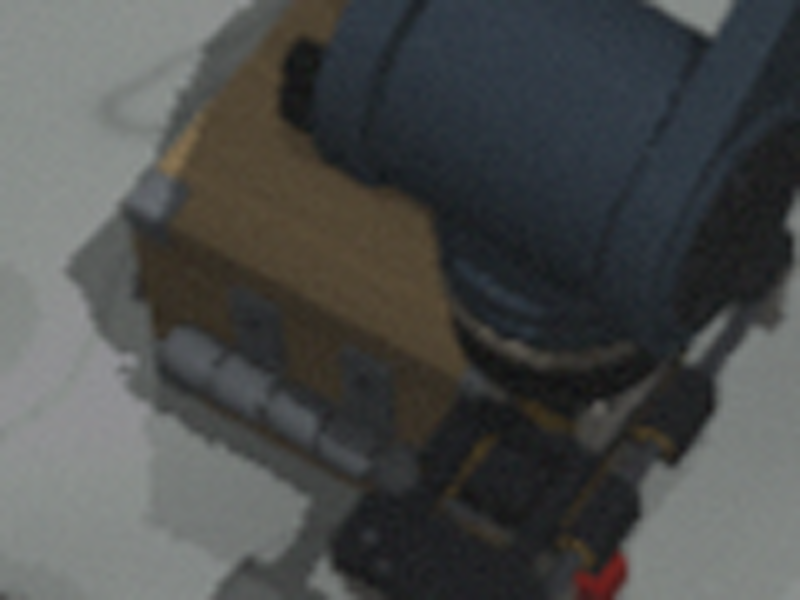

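The collar is hard against the end knuckle (13 N, picture around (395,470)), so the pin is home. I'll release and plan the latch press with closed fingers and yaw 9.2°, which keeps the gripper body clear of the cover.

>>> send_rows([
  [0.1,0,0,0,0,0,1],
  [0.1,0,0,0,0,0,1],
  [0.1,0,0,0,0,0,4],
  [0.1,0,0,0,0,0,4],
  [0.1,0,0,0,0,0,4],
])

```text
t: 39.18
position: [0.6456, 0.1101, 0.2389]
orientation: [3.141, 0.0, 1.732]
wrist_force: [-0.5, -0.4, -1.0]
grip_width: 0.0351
grip_force: 0.0
```

>>> send_rows([
  [0,0,0,0,0,0,4],
  [0,0,0,0,0,0,4],
  [0,0,-2,0,0,0,4],
  [0,0,-5,0,0,0,4],
  [0,0,-9,0,0,0,4],
])

```text
t: 39.6
position: [0.6449, 0.1101, 0.3274]
orientation: [-3.137, -0.0, 1.732]
wrist_force: [1.1, -0.1, -0.3]
grip_width: 0.0397
grip_force: 0.0
```

>>> send_rows([
  [0,0,-4,0,0,0,4],
  [0,0,-8,0,0,0,4],
  [0,0,-10,0,0,0,4],
  [0,0,-10,0,0,0,4],
])

```text
t: 39.93
position: [0.6457, 0.1102, 0.4345]
orientation: [3.133, 0.001, 1.732]
wrist_force: [0.5, 0.1, 0.1]
grip_width: 0.04
grip_force: 0.0
```

```bash
python3 st.py; python3 - <<'E'
from meas import *
from plan import *
for cam in('top','scene'):
    im,d,P=cloud(cam); z=P[...,2]; f=im.astype(float)
    X,Y=loc(P,np.array([.5821,-.0165]),9.2)
    r=lambda a,m:np.round(1000*np.array([*np.percentile(a[m],[3,97]),a[m].mean()]),1)
    red=(f[...,0]>1.6*f[...,1])&(f[...,0]>60)
    m=red&(X>.05)&(X<.12)&(Y>.08)&(Y<.17); print(cam,'pinh',m.sum()); 
    if m.sum()>5: print(r(X,m),r(Y,m),r(z,m))
    m=red&(X<-.08)&(X>-.16)&(abs(Y)<.04); print('pad',m.sum())
    if m.sum()>5: print(r(X,m),r(Y,m),r(z,m))
    m=(abs(X)<.1)&(abs(Y)<.1)&(z>.14)&(z<.17); print('handle',m.sum(), rect2(P[m][:,:2]) if m.sum()>20 else '')
p,r=go([(.4645,-.0355,.26,9.2,0)],turn=6.8)
go([(.4645,-.0355,.075,9.2,0)],p,r)
E
```

```text
[0.64574107 0.11024556 0.43453604] [1.79496810e+02 3.49449721e-02 9.92213368e+01] X 0.00011376324721434558 Y 0.11490548951095247 [0.52326257 0.06999074 0.09145143] [-0.04558831 -0.20471012  0.00458109]
top pinh 0
pad 87
[-123.9 -109.2 -116.2] [-14.7  19.8   2.9] [61.9 91.  73. ]
handle 276 [579.5 -18.3 106.   19.1   7.3]
scene pinh 136
[76.2 94.1 85.9] [102.1 133.9 118.9] [51.1 72.8 65.2]
pad 0
handle 150 [589.1 -45.5  49.8  22.5   8.1]
[[-0.82,-1.44,0.01,0.0,-0.0,0.112,0],[-1.64,-2.88,0.02,0.0,-0.0,0.224,0],[-2.46,-4.33,0.04,0.0,-0.0,0.337,0],[-3.28,-5.77,0.05,0.0,-0.0,0.449,0],[-4.1,-7.21,0.06,0.0,-0.0,0.561,0]]
[[-1.46,-0.78,0.01,0.0,-0.0,0.112,0],[-2.92,-1.57,0.02,0.0,-0.0,0.224,0],[-4.39,-2.35,0.04,0.0,-0.0,0.337,0],[-5.85,-3.14,0.05,0.0,-0.0,0.449,0],[-7.31,-3.92,0.06,0.0,-0.0,0.561,0]]
[[-1.66,0.11,0.01,0.0,-0.0,0.112,0],[-3.31,0.22,0.02,0.0,-0.0,0.224,0],[-4.96,0.34,0.04,0.0,-0.001,0.337,0],[-6.62,0.45,0.05,0.0,-0.001,0.449,0],[-6.62,0.45,0.05,0.0,-0.001,0.449,0]]
--
[[0.0,-0.0,3.08,0.0,0.0,0.0,0],[0.0,-0.0,6.17,0.0,0.0,0.0,0],[0.0,-0.0,9.25,0.0,0.0,0.0,0],[0.0,-0.0,12.34,0.0,0.0,0.0,0],[0.0,-0.0,15.42,0.0,0.0,0.0,0]]
[[0.0,-0.0,3.08,0.0,0.0,0.0,0],[0.0,-0.0,3.08,0.0,0.0,0.0,0],[0.0,-0.0,3.08,0.0,0.0,0.0,0]]
--
```

>>> send_rows([
  [-0.8,-1.4,0,0,0,0.112,0],
  [-1.6,-2.9,0,0,0,0.224,0],
  [-2.5,-4.3,0,0,0,0.337,0],
  [-3.3,-5.8,0,0,0,0.449,0],
  [-4.1,-7.2,0,0,0,0.561,0],
])

```text
t: 40.45
position: [0.5801, 0.0578, 0.4266]
orientation: [-3.139, 0.001, 1.165]
wrist_force: [-0.5, 0.1, 0.2]
grip_width: 0.0111
grip_force: 0.0
```

>>> send_rows([
  [-1.5,-0.8,0,0,0,0.112,0],
  [-2.9,-1.6,0,0,0,0.224,0],
  [-4.4,-2.4,0,0,0,0.337,0],
  [-5.8,-3.1,0,0,0,0.449,0],
  [-7.3,-3.9,0,0,0,0.561,0],
])

```text
t: 40.87
position: [0.5158, 0.0058, 0.4268]
orientation: [-3.14, 0.002, 0.604]
wrist_force: [0.4, 0.5, -0.4]
grip_width: 0.0004
grip_force: 0.0
```

>>> send_rows([
  [-1.7,0.1,0,0,0,0.112,0],
  [-3.3,0.2,0,0,0,0.224,0],
  [-5,0.3,0,0,0,0.337,0],
  [-6.6,0.45,0,0,0,0.449,0],
  [-6.6,0.45,0,0,0,0.449,0],
])

```text
t: 41.28
position: [0.4635, -0.0362, 0.4271]
orientation: [-3.141, 0.003, 0.154]
wrist_force: [-0.5, 0.6, -1.1]
grip_width: 0.0001
grip_force: 0.0
```

>>> send_rows([
  [0,0,0,0,0,0,0],
  [0,0,0,0,0,0,0],
  [0,0,0,0,0,0,0],
])

```text
t: 41.53
position: [0.4656, -0.0349, 0.4281]
orientation: [-3.141, 0.001, 0.163]
wrist_force: [-0.4, 0.2, 0.9]
grip_width: 0.0005
grip_force: 0.0
```

```bash
python3 st.py; python3 -c "
from plan import *
p,r=go([(.4645,-.0355,.105,9.2,0)])"
```

```text
[ 0.46559634 -0.03486051  0.42812922] [-1.79978400e+02  3.84104640e-02  9.36774106e+00] X -0.20091337035234338 Y 0.0004677800221712797 [-0.37482273  0.24904077  0.85057161] [ 0.02223798  0.07852424 -0.01637101]
[[-0.02,0.01,3.12,-0.0,0.0,0.001,0],[-0.04,0.02,6.24,-0.0,0.0,0.001,0],[-0.07,0.03,9.37,-0.0,0.001,0.002,0],[-0.09,0.04,12.49,-0.0,0.001,0.002,0],[-0.11,0.05,15.61,-0.0,0.001,0.003,0]]
--
```

>>> send_rows([
  [0,0,3,0,0,0,0],
  [-0.1,0,6,0,0,0,0],
  [-0.1,0,9,0,0,0,0],
  [-0.1,0,12.5,0,0,0,0],
  [-0.1,0,15.6,0,0,0,0],
])

```text
t: 41.95
position: [0.4641, -0.0349, 0.2707]
orientation: [-3.141, 0.0, 0.163]
wrist_force: [1.2, 0.1, -0.1]
grip_width: 0.0003
grip_force: 0.0
```

>>> send_rows([
  [0,0,0,0,0,0,0],
  [0,0,0.7,0,0,0,0],
  [0,0,1.4,0,0,0,0],
  [0,0,2,0,0,0,0],
  [0,0,2.6,0,0,0,0],
])

```text
t: 42.37
position: [0.4645, -0.0354, 0.2478]
orientation: [3.141, -0.002, 0.162]
wrist_force: [-1.2, 0.7, 3.7]
grip_width: 0.0007
grip_force: 1.4
```

>>> send_rows([
  [0,0,0.5,0,0,0,0],
  [0,0,1,0,0,0,0],
  [0,0,1.4,0,0,0,0],
  [0,0,1.4,0,0,0,0],
])

```text
t: 42.7
position: [0.4643, -0.0354, 0.2328]
orientation: [3.141, -0.001, 0.161]
wrist_force: [-0.4, -0.2, 0.0]
grip_width: 0.0006
grip_force: 0.0
```

```bash
python3 st.py
```

```text
[ 0.4643162  -0.03542674  0.23278262] [ 1.79984918e+02 -4.57244180e-02  9.22298564e+00] X -0.20226756953099537 Y 0.00011350229669032652 [-0.37854178 -0.18636926  0.01328537] [ 0.02380635  0.00565007 -0.07656907]
```

>>> send_rows([
  [0,0,0.2,0,0,0,0],
  [0,0,0.4,0,0,0,0],
  [0,0,0.5,0,0,0,0],
  [0,0,0.5,0,0,0,0],
])

```text
t: 43.03
position: [0.4642, -0.0354, 0.2276]
orientation: [3.142, -0.0, 0.161]
wrist_force: [-0.3, -0.4, 0.3]
grip_width: 0.0008
grip_force: 0.0
```

>>> send_rows([
  [0,0,-2,0,0,0,0],
  [0,0,-6,0,0,0,0],
  [0,0,-10,0,0,0,0],
  [0,0,-14,0,0,0,0],
  [0,0,-18,0,0,0,0],
])

```text
t: 43.45
position: [0.4636, -0.0353, 0.4098]
orientation: [-3.142, -0.0, 0.161]
wrist_force: [1.4, -0.7, -0.3]
grip_width: 0.0004
grip_force: 0.0
```

>>> send_rows([
  [0,4,0,0,0,0,0],
  [0,8,0,0,0,0,0],
  [0,12,0,0,0,0,0],
  [0,16,0,0,0,0,0],
  [0,20,0,0,0,0,0],
])

```text
t: 43.87
position: [0.496, -0.2347, 0.4079]
orientation: [3.141, -0.0, 0.161]
wrist_force: [1.2, 0.8, -0.1]
grip_width: 0.0005
grip_force: 0.0
```

>>> send_rows([
  [0,3,0,0,0,0,0],
  [0,6,0,0,0,0,0],
  [0,6,0,0,0,0,0],
  [0,6,0,0,0,0,0],
  [0,6,0,0,0,0,0],
])

```text
t: 44.28
position: [0.5056, -0.2916, 0.4074]
orientation: [-3.141, 0.0, 0.161]
wrist_force: [0.9, -1.0, 0.3]
grip_width: 0.0003
grip_force: 0.0
```

```bash
python3 - <<'E'
from meas import *
for cam in('top','scene'):
    im,d,P=cloud(cam); cv2.imwrite(f'pics/{cam}_f.png',im[...,::-1]); z=P[...,2]; f=im.astype(float)
    X,Y=loc(P,np.array([.5821,-.0165]),9.2)
    r=lambda a,m:np.round(1000*np.array([*np.percentile(a[m],[3,97]),a[m].mean()]),1)
    red=(f[...,0]>1.6*f[...,1])&(f[...,0]>60)
    m=red&(X>.05)&(X<.12)&(Y>.08)&(Y<.17); print(cam,'pinh',m.sum()); 
    if m.sum()>5: print(r(X,m),r(Y,m),r(z,m))
    m=red&(X<-.08)&(X>-.16)&(abs(Y)<.04); print('pad',m.sum())
    if m.sum()>5: print(r(X,m),r(Y,m),r(z,m))
    m=(abs(X)<.1)&(abs(Y)<.1)&(z>.14)&(z<.17); print('handle',m.sum(), rect2(P[m][:,:2]) if m.sum()>20 else '',z[m].mean())
a=cv2.imread('pics/scene_f.png')[150:310,220:400]; b=cv2.imread('pics/top_f.png')[205:325,270:420]
cv2.imwrite('pics/f.png',np.hstack([cv2.resize(a,(450,400),interpolation=3),cv2.resize(b,(350,400),interpolation=3)]))
E
```

```text
top pinh 80
[73.7 91.3 82.4] [103.  132.9 118. ] [55.4 68.9 62.2]
pad 100
[-135.4 -116.5 -126.1] [-14.8  19.5   1.8] [33.7 45.8 39.8]
handle 286 [578.1 -17.1 108.8  21.7   7.5] 0.15256249344565648
scene pinh 129
[75.7 93.9 85.1] [102.1 134.6 119.3] [55.7 72.4 65.8]
pad 52
[-135.3 -121.1 -128.3] [-12.7  19.2   3.1] [39.3 48.4 44. ]
handle 354 [583.4 -15.2 109.   21.1   9.1] 0.15441901059229268
```

View pics/f.png

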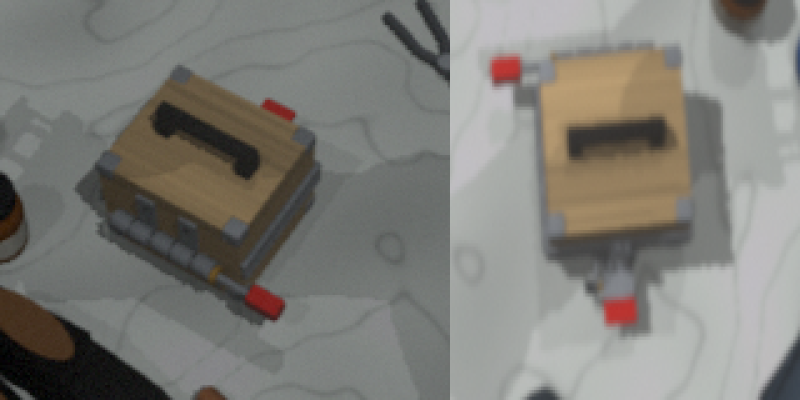

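The lever is level and stays down (pad about 41 mm up), the pin's collar is against the knuckle at (215,272), and the cover is seated. I'm handing in.

```bash
python3 -c "
from rig import arm
print(arm.sign_off())"
```

```text
the job is handed in; nothing more can be done
None
```

I handed the job in at about 44 s of simulated time: all four tins are stacked on the felt, the cover is on with its knuckles meshed, the pin is in up to its collar and the latch is snapped down, going by the last camera check. The hand-in call gave no verdict.

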